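Make up a stone viewing case and a hand-finishing tray

TASK

Make up two jobs from the stock on the bench. For the client's viewing case, lay the shorter of the two banded spindle stones and the loupe each in the pocket cut for its size and then shut the lid; for the finishing tray, lay the sanding block, the striped bar and the cream block each flat in the pocket cut for its size. Leave the longer spindle stone where it lies.

Things in the scene. Friction and masses are not known exactly. Their poses are not given: they have to be found in the camera images.
- case: Fixed dark wooden case with its lid open, 102 (x) x 148 (y) mm, walls 6 thick, rim 30 high. Origin: centre of underside; x from front to hinge, y left, z up. Grey insert: pocket floor 6 mm, deck 12 mm above origin; two 6 mm deep pockets long along x: left 68 x 38 mm, centred x 0, y +30, for the short spindle stone; right 74 x 46 mm, centred x 0, y -28, for the loupe.
- case_lid (a joint): Hinge of the case's lid (rad): 0 shut, 1.57 upright, 1.85 fully open; starts at 1.65 to 1.8. Axis along the case's y at x +51 mm, 31 mm above the origin; lid 102 mm from hinge to free edge, 148 mm wide, 8 mm thick. Light, no latch, stiff: it stays where it is left above 0.8 rad and sinks slowly below, so push it forward from behind, then down on its top till shut.
- case_lid_edge (a point): Middle of the lid's free (front) edge, 102 mm from the hinge. With the lid open this is its top, about 0.13 m above the bench behind the case; shut, it is at the front, 35 mm high.
- finishing_tray: Fixed flat wooden tray, 112 (x) x 202 (y) mm, frame 14 high, grey deck 12 high. Origin: centre of underside; x away from robot, y left, z up. Three 6 mm deep pockets (floor 6 mm above origin) at x 0, long along x: left 76 x 52 mm at y +58.5 for the sanding block; middle 80 x 42 mm at y 0 for the striped bar; right 55 x 49 mm at y -58 for the cream block.
- short_spindle: The shorter banded brown-and-cream spindle stone (pointed at both ends), 52 mm long, 22 mm wide, 19 mm high. Origin: centre of its underside; it lies along its y.
- long_spindle: The longer banded spindle stone, 92 mm long, 30 mm wide, 27 mm high; too long for the case. Origin: centre of its underside; it lies along its y. To be left alone.
- loupe: Folding loupe lying flat and open, 58 mm long (y), 14 mm high: at its +y end a black round lens ring 30 mm in diameter, centred at y +14 mm; from there to its -y end a pale grey rectangular cover 12 mm wide. Origin: centre of its underside.
- striped_bar: Sawn bar of laminated brown-and-cream striped stone, 26 mm wide (x), 64 mm long (y), 15 mm high. Origin: centre of its underside.
- cream_block: Sawn cream block with brown veins, 33 mm (x) by 39 mm (y), 18 mm high. Origin: centre of its underside.
- sanding_block: Black rubber sanding block with rounded edges, 36 mm wide (x), 60 mm long (y), 24 mm high. Origin: centre of its underside.
Things that resemble listed ones, but are neither listed nor needed, are in the scene too. Leave any purple look-alike of the short_spindle alone.

How it is judged (in metres and radians):
At the end, for the whole second after the job is handed in: Short spindle in the case's left pocket (16 mm of its centre on each axis), loupe flat in the right (13 mm), lid shut (0.06 rad); sanding block, bar, cream block flat in the tray's left, middle, right pockets (12 mm, tilt 0.15 rad); all at rest; long spindle moved under 30 mm (x of short_spindle in the frame of case between -0.016 and 0.016 m and y of short_spindle in the frame of case between 0.014 and 0.046 m and z of short_spindle in the frame of case between -0.005 and 0.026 m and x of loupe in the frame of case between -0.013 and 0.013 m and y of loupe in the frame of case between -0.041 and -0.015 m and z of loupe in the frame of case between 0.003 and 0.0095 m and value of joint case_lid below 0.06 rad and x of sanding_block in the frame of finishing_tray between -0.012 and 0.012 m and y of sanding_block in the frame of finishing_tray between 0.0465 and 0.0705 m and z of sanding_block in the frame of finishing_tray between 0.003 and 0.0095 m and x of striped_bar in the frame of finishing_tray between -0.012 and 0.012 m and y of striped_bar in the frame of finishing_tray between -0.012 and 0.012 m and z of striped_bar in the frame of finishing_tray between 0.003 and 0.0095 m and x of cream_block in the frame of finishing_tray between -0.012 and 0.012 m and y of cream_block in the frame of finishing_tray between -0.07 and -0.046 m and z of cream_block in the frame of finishing_tray between 0.003 and 0.0095 m and angle between each of loupe, sanding_block, striped_bar, cream_block's own z axis and vertical below 0.15 rad and linear speed of each of short_spindle, loupe, sanding_block, striped_bar, cream_block below 0.02 m/s and distance of long_spindle from where it was at the start of the episode below 0.03 m); the robot touches nothing.
It fails at once if the long spindle stone is moved by more than 30 mm (distance of long_spindle from where it was at the start of the episode above 0.03 m).
It also fails if it takes over 141 s, if anything falls off the work surface, if the arm or the gripper's body presses on something with over 40 N, if the wrist force passes 120 N, or if a joint passes its speed limit or range.

ROBOT

A 6-joint arm with a two-finger parallel gripper is mounted at the origin on a cart in front of the work surface, level with it; the furniture and walls round the work are solid. World frame = base frame: x ahead of the robot, y to its left, z up, the work surface at z = 0. Lengths are in m, angles in degrees, forces in N, time in s.
With the tool pointing down it reaches from about 0.375 to 0.9 m from the base axis. Payload 3.1 kg.
Tool frame: the origin (TCP) lies on the centre line of the jaws, within the pads' length; the fingertips stand 17 mm ahead of it and the grasp point (between the pads) lies 2 mm behind it; z points along the fingers, y is the line along which they close (so a half turn about z gives the same grasp; the last joint's range is limited). The gripper opens to 87 mm and grips with 3 to 60 N. Pads are 19 mm wide; open, the fingers measure 117 mm over their backs; the gripper's body (75 mm by 190 mm) begins 51 mm behind the grasp point.
Start: joints at [-77.206, 30.224, 82.088, -0, 67.689, -10.227], TCP at [0.244, -0.575, 0.24] pointing down, gripper open.
Joint ranges: [-176.69, 176.69], [-43.24, 126.21], [12.49, 139.97], [-82, 262], [0, 151.66], [-163.58, 163.58]. Speed limits (degrees/s): [159.86, 159.86, 180, 180, 180, 180].

INTERFACE

Orientations are given as a 3x3 rotation matrix whose columns are the frame's x, y, z axes.
In Python, from rig import bot, imaging, finder gives the robot as it stands. The module is installed in compiled form; this text tells all that it offers.
- The arm moves only by the tool play_rows, never from a script. Its argument "motion" is a list that holds one entry, the list of rows, each a list of 6 numbers: the shift along the tool's x, y, z in m, then the turn, a rotation vector about the tool's x, y, z in degrees. In form: [[[dx, dy, dz, wx, wy, wz], ...]]. A call has 1 to 8 rows; each row is the pose to reach, as a shift and turn from the pose commanded when the call began, along the tool's axes at that moment; what a row does not reach only later rows make up. A row lasts 1/12 s, in which the tool goes at most 41.7 mm and 7.16 degrees, less where a joint would pass 70% of its speed; a pose out of reach is approached as far as the arm can. A call with a gripper value outside its range is refused whole. "fingers" is the finger opening in m, from 0 to 0.087, set as the call begins (left out, the last holds). The fingers move at their own pace and stop on an object; the grip force is fixed at half the most. Time passes only in rows, so rows that repeat a pose let the fingers close. It gives the time, the measured TCP pose, the force, the opening and the grip force at its end, in the units of the state.
- bot.read_state(): the state, without advancing time (a new reading comes with each control period).
- imaging.capture(name): name is "side" or "top" or "wrist"; returns a dict with "frame" (384x512x3 uint8, red, green, blue), "camera_matrix" (3x3 intrinsics, pixels), "k1" (the pictures are not rectified: a ray, as slopes to the right and down, at radius r is drawn at 1 + k1 r^2 times it, then the intrinsics apply), "R" (3x3) and "t" (3): a world point X has camera coordinates R X + t. Camera axes: x right, y down, z forward; pixel columns grow to the right and rows downward; lengths in m; the calibration is good to about 2 mm. A picture is of the moment at which its call begins. There is no depth.
- bot.hand_in(): hands the job in; it is judged then, once.
Trained networks look in the newest picture that a camera, given by its name, has taken for a name from the list of things; names that differ only in an ending like _2 or _b are one class to them, and where a whole thing is asked for, a point or a joint stands for the part that bears it (a point fixed in the world has none). Each returns a list of dicts, best first, with "confidence" (0 to 1); they miss things now and then, are a little off and sometimes report something else, mostly with a low value. They report only what shows in the picture. A call takes as long as a camera call. They do not tell look-alikes from the thing itself.
- finder.recognise(camera, name): "at" ([x, y, z] in m, in world coordinates, good to about 4 mm: the middle of the surface that is visible of it).
- finder.outline_of(camera, name): "pixels" (384x512 bool, what is visible of it).
The state is a dict: "time_s": time; "joint_positions": joint angles; "qvel": joint speeds; "tau": joint torques, N m; "position": TCP position; "tcp_rot": TCP orientation; "force": force on the tool from outside, world axes, zero at the start; "moment": the same for the moment, N m; "opening": opening from 0.0 (shut) to 1.0 (fully open); "grasp_force": force on a finger pad.
Only numpy, scipy, OpenCV 4.12 (cv2) and the standard library are available. Lean on these libraries where they do the work, as an engineer would, in place of code of your own. Each camera call takes 0.05 s, during which the arm holds its last target. There are 200 camera calls.

## Working session

There is one attempt and no reset: what is moved stays moved. The work goes in short steps, Python scripts to look and compute and a tool call to move; the robot and the scene stay as the last step left them, time stands still between calls to the robot, and variables do not carry over. Pictures are saved under pics/ and viewed, at most 14 in all, crops included, and the job is handed in when it is done.

Besides the shell and the picture viewer there is one more tool, called after ">>>" as a command line: name --argument value ..., lists and objects as JSON in quotes. play_rows: Moves the arm, as the interface text tells. Its arguments: {"type":"object","properties":{"motion":{"type":"array"},"fingers":{"type":"number"}},"required":["motion"]}

```bash
mkdir -p pics; ls
python3 - <<'E'
from rig import bot, imaging, finder
import cv2,numpy as np
s=bot.read_state();print(s['time_s'],s['position'],np.round(s['tcp_rot'],3).tolist(),s['opening'])
for c in ['top','side']:
    d=imaging.capture(c);cv2.imwrite(f'pics/{c}0.png',d['frame'][:,:,::-1])
    print(c,d['camera_matrix'].tolist(),d['k1'],np.round(d['R'],4).tolist(),d['t'])
    for n in ['case','case_lid','case_lid_edge','finishing_tray','short_spindle','long_spindle','loupe','striped_bar','cream_block','sanding_block']:
        for r in finder.recognise(c,n)[:4]: print(c,n,np.round(r['at'],3),round(r['confidence'],2))
E
```

```text
pics
0.0 [ 0.24428212 -0.57454772  0.23858957] [[0.92, 0.391, -0.0], [0.391, -0.92, 0.002], [0.0, -0.002, -1.0]] 0.9984814023801909
top [[485.53954416791527, 0.0, 244.83170811591245], [0.0, 485.53954416791527, 184.09847672529696], [0.0, 0.0, 1.0]] 0.04596810099229023 [[0.0057, -0.9998, 0.021], [-0.9916, -0.0084, -0.1294], [0.1296, -0.0201, -0.9914]] [0.01703533 0.50908388 1.21653923]
top case [0.425 0.11  0.014] 0.75
top case [ 0.613 -0.075  0.011] 0.63
top case_lid [ 0.646 -0.066  0.097] 0.7
top case_lid_edge [ 0.65  -0.066  0.098] 0.87
top case_lid_edge [ 0.616 -0.075  0.011] 0.52
top short_spindle [0.426 0.111 0.012] 0.6
top short_spindle [0.434 0.021 0.011] 0.43
top long_spindle [ 0.408 -0.232  0.016] 0.67
top loupe [ 0.541 -0.29   0.014] 0.71
top striped_bar [0.421 0.362 0.014] 0.73
top cream_block [ 0.444 -0.066  0.018] 0.55
top sanding_block [0.58  0.369 0.025] 0.88
side [[480.29377882184855, 0.0, 259.8342484401102], [0.0, 480.29377882184855, 187.87482693755834], [0.0, 0.0, 1.0]] -0.09855588672411866 [[-0.9995, -0.0253, -0.0204], [0.0082, 0.411, -0.9116], [0.0314, -0.9113, -0.4106]] [0.51120251 0.03868758 1.24542258]
side case [ 0.603 -0.058  0.016] 0.68
side case_lid [ 0.649 -0.028  0.094] 0.75
side case_lid_edge [ 0.649 -0.024  0.092] 0.86
side finishing_tray [0.576 0.175 0.012] 0.68
side short_spindle [0.437 0.027 0.015] 0.61
side short_spindle [0.43  0.123 0.014] 0.42
side short_spindle [0.417 0.382 0.018] 0.19
side long_spindle [ 0.417 -0.216  0.024] 0.52
side loupe [ 0.647 -0.027  0.093] 0.75
side loupe [ 0.546 -0.275  0.014] 0.41
side striped_bar [0.417 0.382 0.013] 0.91
side cream_block [ 0.44  -0.054  0.019] 0.5
side cream_block [0.575 0.174 0.013] 0.4
side sanding_block [0.582 0.397 0.02 ] 0.82
side sanding_block [ 0.602 -0.061  0.019] 0.22
```

View pics/top0.png

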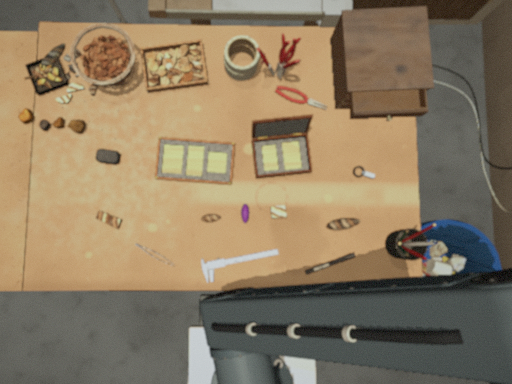

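View pics/side0.png

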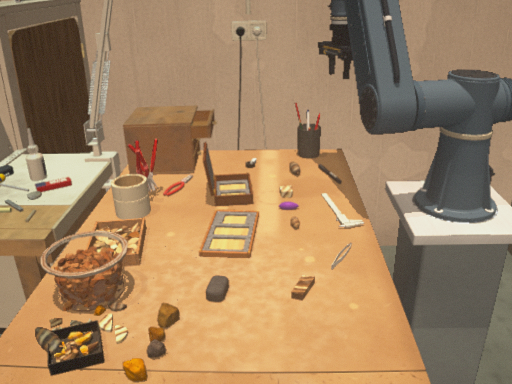

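Top view: sanding block (108,156), striped bar (109,219), short spindle (211,217), purple look-alike (245,213), cream block (279,212), long spindle (343,223), loupe (364,172), tray (196,160) and case (281,147). Possible confusions: short spindle against the purple one (245,213) and the long one (343,223). Cream block against the chips in the basket (175,65) and the bin. Sanding block against the dark stones (77,126). Next I'll fit models to the outlines from both views.

```bash
cat > h.py <<'E'
from rig import bot, imaging, finder
import cv2,numpy as np
from scipy.optimize import minimize
def proj(d,X):
    c=np.asarray(X)@np.array(d['R']).T+d['t']; s=c[:,:2]/c[:,2:]
    s=s*(1+d['k1']*(s**2).sum(1,keepdims=True)); K=d['camera_matrix']
    return s*[K[0,0],K[1,1]]+[K[0,2],K[1,2]]
def box(l):  # lx,ly,h
    return [np.array([[a*l[0]/2,b*l[1]/2,z] for a in(-1,1) for b in(-1,1) for z in(0,l[2])])]
def spin(w,L,h):
    out=[]
    for u in np.linspace(-1,1,9):
        r=1-abs(u)**1.6
        for t in np.linspace(0,2*np.pi,10): out.append([w/2*r*np.cos(t),u*L/2,h/2+h/2*r*np.sin(t)])
    return [np.array(out)]
def loupe():
    t=np.linspace(0,2*np.pi,20)
    ring=np.array([[15*np.cos(a),14+15*np.sin(a),z] for a in t for z in(0,14)])/1e3
    return [ring, np.array([[a*6,b,z] for a in(-1,1) for b in(-29,5) for z in(2,12)])/1e3]
MOD={'sanding_block':box([.036,.06,.024]),'striped_bar':box([.026,.064,.015]),'cream_block':box([.033,.039,.018]),
 'finishing_tray':box([.112,.202,.014]),'short_spindle':spin(.022,.052,.019),'long_spindle':spin(.03,.092,.027),'loupe':loupe()}
S=4
def render(d,parts,p):
    c,s=np.cos(p[3]),np.sin(p[3]);R=np.array([[c,-s,0],[s,c,0],[0,0,1]])
    m=np.zeros((384,512),np.uint8)
    for P in parts:
        q=proj(d,P@R.T+p[:3]);cv2.fillConvexPoly(m,np.round(cv2.convexHull(q.astype(np.float32))*256).astype(np.int32),255,cv2.LINE_AA,8)
    return m/255.
def fit(views,name,p0,yaws,fz=None):
    parts=MOD[name];best=None
    def cost(p):
        if fz is not None: p=[p[0],p[1],fz,p[2]]
        e=0
        for d,m in views:
            r=render(d,parts,p); e+=1-np.minimum(r,m).sum()/max(1,np.maximum(r,m).sum())
        return e
    for y in yaws:
        x0=[p0[0],p0[1]]+([] if fz is not None else [p0[2]])+[y]
        st=[.006,.006]+([] if fz is not None else [.006])+[.25]
        sim=np.array([x0]+[np.array(x0)+np.eye(len(x0))[i]*st[i] for i in range(len(x0))])
        r=minimize(cost,x0,method='Nelder-Mead',options=dict(initial_simplex=sim,xatol=1e-4,fatol=1e-4,maxiter=300))
        if best is None or r.fun<best.fun: best=r
    return best.x,best.fun/len(views)
def outline(cam,d,name,near,tol=.05,verbose=0):
    b=None;pc=proj(d,[near])[0]
    for o in finder.outline_of(cam,name):
        m=np.array(o['pixels']);v,u=np.nonzero(m)
        if len(u)<5: continue
        dist=np.hypot(u.mean()-pc[0],v.mean()-pc[1])
        if b is None or dist<b[0]: b=(dist,m.astype(float),o['confidence'])
    return b
E
cat > m1.py <<'E'
from h import *
near={'sanding_block':[.58,.38,.01],'striped_bar':[.42,.37,.01],'cream_block':[.442,-.06,.01],'finishing_tray':[.575,.175,.01],'short_spindle':[.428,.115,.01],'long_spindle':[.412,-.225,.01],'loupe':[.543,-.283,.01]}
D={c:imaging.capture(c) for c in('top','side')}
for n,p in near.items():
    vs=[]
    for c in D:
        o=outline(c,D[c],n,p)
        if o: print(n,c,'dist %.1f conf %.2f area %d'%(o[0],o[2],o[1].sum())); 
        if o and o[0]<25: vs.append((D[c],o[1]))
    Y=np.radians(np.arange(-90,90,30)) if n!='loupe' else np.radians(np.arange(-180,180,30))
    if n=='finishing_tray': Y=[0]
    x,e=fit(vs,n,[*p[:2],0],Y); print('  both',np.round(x[:3],4),round(np.degrees(x[3]),1),round(e,3))
    for v in vs:
        x,e=fit([v],n,[*p[:2],0],[x[-1]],fz=0);print('  one',np.round(x[:2],4),round(np.degrees(x[2]),1),round(e,3))
E
python3 m1.py
```

```text
sanding_block top dist 0.9 conf 0.82 area 360
sanding_block side dist 2.3 conf 0.88 area 486
  both [ 0.583   0.3784 -0.009 ] -3.6 0.234
  one [0.581  0.3779] -11.2 0.179
  one [0.5834 0.3807] 3.0 0.26
striped_bar top dist 0.5 conf 0.74 area 238
striped_bar side dist 3.9 conf 0.60 area 364
  both [ 0.4197  0.3703 -0.0061] -20.2 0.244
  one [0.4187 0.371 ] -19.4 0.268
  one [0.4207 0.3756] -17.6 0.22
cream_block top dist 2.6 conf 0.73 area 170
cream_block side dist 0.6 conf 0.72 area 132
  both [ 0.4439 -0.0672 -0.0024] -0.7 0.29
  one [ 0.4394 -0.0654] 17.4 0.298
  one [ 0.444  -0.0656] -1.1 0.26
finishing_tray top dist 8.0 conf 0.70 area 3218
finishing_tray side dist 0.5 conf 0.82 area 2235
  both [ 0.5751  0.1517 -0.0034] -4.0 0.091
  one [0.5723 0.1522] -4.1 0.074
  one [0.5755 0.1528] -2.4 0.111
short_spindle top dist 36.4 conf 0.69 area 120
short_spindle side dist 0.9 conf 0.60 area 64
  both [ 0.4254  0.1042 -0.0054] 1.7 0.246
  one [0.426  0.1142] -0.6 0.254
long_spindle top dist 3.8 conf 0.89 area 310
long_spindle side dist 1.7 conf 0.55 area 95
  both [ 0.4117 -0.2367 -0.0028] 7.4 0.156
  one [ 0.4104 -0.2339] 9.1 0.115
  one [ 0.4137 -0.2303] 7.7 0.13
loupe top dist 3.9 conf 0.68 area 137
loupe side dist 33.9 conf 0.18 area 1565
  both [ 0.5447 -0.2987 -0.0144] -14.8 0.368
  one [ 0.5434 -0.2943] -19.9 0.379
```

The outline fits give usable poses for everything. I'll check the choices close up with the wrist camera, starting with the loupe.

```bash
cat >> h.py <<'E'
def plan(*targets):
    """targets: (x,y,z,ang of tool x in deg); each printed relative to the previous one"""
    s=bot.read_state();p=np.array(s['position']);R=np.array(s['tcp_rot'])
    for t in targets:
        a=np.radians(t[3]);Rt=np.array([[np.cos(a),np.sin(a),0],[np.sin(a),-np.cos(a),0],[0,0,-1]])
        d=R.T@(np.array(t[:3])-p);w=np.degrees(cv2.Rodrigues(R.T@Rt)[0].ravel())
        n=max(np.linalg.norm(d)/.0417,np.linalg.norm(w)/7.16)
        print(t,'->',np.round(d,4).tolist(),np.round(w,2).tolist(),'rows>=%.1f'%n);p=np.array(t[:3]);R=Rt
E
python3 - <<'E'
from h import *
d=imaging.capture('wrist');s=bot.read_state();R=np.array(s['tcp_rot'])
C=-np.array(d['R']).T@d['t'];print('cam in tool',R.T@(C-s['position']),np.round(np.array(d['R'])@R,3).tolist(),d['camera_matrix'][0][0],d['k1'])
plan((.543,-.297,.2,73))
E
```

```text
cam in tool [ 0.07521529 -0.00073924 -0.14529307] [[-0.0, 1.0, 0.0], [-0.962, -0.0, -0.275], [-0.275, -0.001, 0.962]] 317.2584111606045 -0.037381917133242196
(0.543, -0.297, 0.2, 73) -> [0.3836, -0.1393, 0.0395] [0.0, 0.0, -49.98] rows>=9.8
```

>>> play_rows --motion '[[[0.19,-0.07,0.02,0,0,-25],[0.19,-0.07,0.02,0,0,-25],[0.19,-0.07,0.02,0,0,-25],[0.3836,-0.1393,0.0395,0,0,-50],[0.3836,-0.1393,0.0395,0,0,-50],[0.3836,-0.1393,0.0395,0,0,-50],[0.3836,-0.1393,0.0395,0,0,-50],[0.3836,-0.1393,0.0395,0,0,-50]]]' --fingers 0.06

```text
time_s: 2.62
position: [0.4883, -0.3474, 0.2074]
tcp_rot: [[0.288, 0.958, 0.0], [0.958, -0.288, -0.0], [-0.0, 0.0, -1.0]]
force: [0.4, -1.0, -0.5]
opening: 0.694
grasp_force: 0.0
```

```bash
cat > w.py <<'E'
from h import *
import sys
# python3 w.py pic name x y yawdeg [flag]
def look(name,near,yaw,pic=None,span=30):
    d=imaging.capture('wrist')
    if pic: cv2.imwrite('pics/%s.png'%pic,d['frame'][:,:,::-1])
    o=outline('wrist',d,name,[*near,.01])
    if o is None: print('none');return
    print(name,'dist %.1f conf %.2f area %d'%(o[0],o[2],o[1].sum()))
    x,e=fit([(d,o[1])],name,[*near,0],np.radians([yaw-span,yaw,yaw+span]),fz=0)
    print('  fz0',np.round(x[:2],4),round(np.degrees(x[2]),1),round(e,3));return d,o[1]
if __name__=='__main__':
    look(sys.argv[2],[float(sys.argv[3]),float(sys.argv[4])],float(sys.argv[5]),sys.argv[1])
E
python3 w.py w1 loupe .543 -.297 -17; python3 -c "
from h import *
s=bot.read_state();print(s['time_s'],s['position'],s['opening'],s['joint_positions'])"
```

```text
loupe dist 5.5 conf 0.93 area 649
  fz0 [ 0.5458 -0.2937] -17.3 0.434
2.7167 [ 0.49067513 -0.34368817  0.20679655] 0.6921124360665739 [-45.75536102  30.4379419   87.81097266   0.15869512  61.82381428
 -29.24525214]
```

View pics/w1.png

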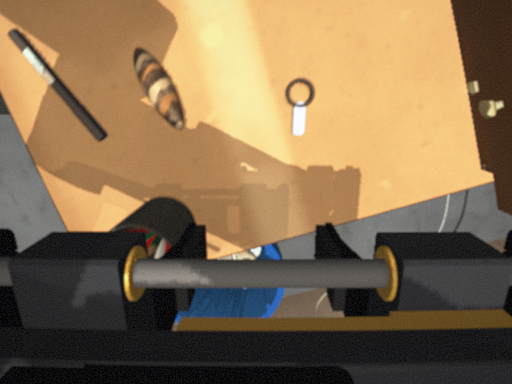

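The wrist view shows the loupe with its ring at (300,93) and cover tail at (298,135). The long spindle is at (160,90), well clear. I'll work out the loupe's pose from the ring and tail, with two views for the height.

```bash
cat >> h.py <<'E'
def ray(d,px,z):
    K=np.array(d['camera_matrix']);q=(np.array(px,float)-[K[0,2],K[1,2]])/[K[0,0],K[1,1]];s=q.copy()
    for _ in range(20): s=q/(1+d['k1']*(s@s))
    R=np.array(d['R']);C=-R.T@d['t'];v=R.T@np.array([*s,1]);return C+v*(z-C[2])/v[2]
E
python3 - <<'E'
from h import *
d=imaging.capture('wrist')
for z in (0,.006,.01,.014):
    a,b=ray(d,[300,93],z),ray(d,[298,135],z); v=a-b
    print(z,np.round(a,4),np.round(b,4),'len %.4f yaw %.1f'%(np.linalg.norm(v),np.degrees(np.arctan2(-v[0],v[1]))))
dt=imaging.capture('top')
o=outline('top',dt,'loupe',[.543,-.293,.01])
# triangulate using centroid
w=outline('wrist',d,'loupe',[.543,-.293,.01])
c=[np.array(np.nonzero(m)).mean(1)[::-1] for m in (o[1],w[1])]
for z in (0,.007,.014): print('cent',z,ray(dt,c[0],z),ray(d,c[1],z),c)
E
```

```text
0 [ 0.5547 -0.2749  0.    ] [ 0.5413 -0.3172  0.    ] len 0.0444 yaw -17.6
0.006 [ 0.554  -0.2748  0.006 ] [ 0.5408 -0.3164  0.006 ] len 0.0437 yaw -17.6
0.01 [ 0.5535 -0.2748  0.01  ] [ 0.5404 -0.3159  0.01  ] len 0.0432 yaw -17.6
0.014 [ 0.553  -0.2747  0.014 ] [ 0.5401 -0.3154  0.014 ] len 0.0427 yaw -17.6
cent 0 [ 0.54581277 -0.2996041   0.        ] [ 0.54753123 -0.29291453  0.        ] [array([365.18556701, 172.94845361]), array([297.84047267, 111.61890694])]
cent 0.007 [ 0.54471873 -0.29770273  0.007     ] [ 0.54682032 -0.29248557  0.007     ] [array([365.18556701, 172.94845361]), array([297.84047267, 111.61890694])]
cent 0.014 [ 0.54362469 -0.29580136  0.014     ] [ 0.54610942 -0.29205661  0.014     ] [array([365.18556701, 172.94845361]), array([297.84047267, 111.61890694])]
```

```bash
python3 -c "
from h import *
plan((.545,-.3015,.10,72.4))"
```

```text
(0.545, -0.3015, 0.1, 72.4) -> [0.0633, 0.0418, 0.1075] [-0.0, 0.04, 0.58] rows>=3.2
```

>>> play_rows --motion '[[[0.0633,0.0418,0.1075,0,0,0.6],[0.0633,0.0418,0.1075,0,0,0.6],[0.0633,0.0418,0.1075,0,0,0.6],[0.0633,0.0418,0.1075,0,0,0.6],[0.0633,0.0418,0.1075,0,0,0.6],[0.0633,0.0418,0.1075,0,0,0.6]]]' --fingers 0.04

```text
time_s: 3.42
position: [0.545, -0.3023, 0.1003]
tcp_rot: [[0.303, 0.953, 0.0], [0.953, -0.303, -0.001], [-0.001, 0.0, -1.0]]
force: [0.0, 0.2, 0.9]
opening: 0.468
grasp_force: 0.0
```

Run:
```python
from h import *
d=imaging.capture('wrist');cv2.imwrite('pics/w2.png',d['frame'][:,:,::-1])
s=bot.read_state();print(s['position'],s['opening'])
w=outline('wrist',d,'loupe',[.549,-.288,.01]);print(w[0],w[2],w[1].sum())
print(proj(d,[[.5535,-.2748,.01],[.5404,-.3159,.01],[.545,-.3015,.01]]))
plan((.545,-.3015,.022,72.4))
```

```text
[ 0.54542222 -0.3029241   0.10143265] 0.4612316030944349
2.9609264429958055 0.74 1344.0
[[260.69059292 164.94804007]
 [260.6706236  218.51275681]
 [260.6900032  200.32980236]]
(0.545, -0.3015, 0.022, 72.4) -> [0.0014, -0.0014, 0.08] [0.2, 0.11, -0.09] rows>=1.9
```

View pics/w2.png

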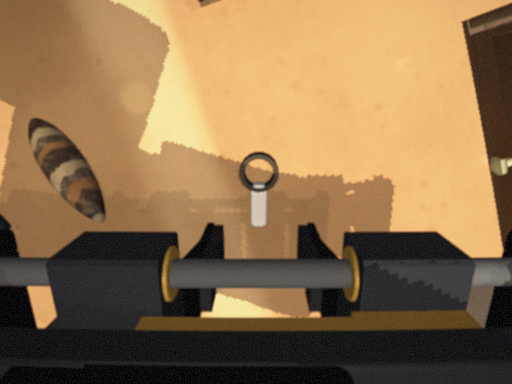

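The ring is at (259,172) and the tail at (259,226), aligned with the jaws and about 5 mm nearer than predicted. I'll refine the pose and descend.

Run:
```python
from h import *
d=imaging.capture('wrist')
for z in(.0,.008,.012):
    a,b=ray(d,[259,172],z),ray(d,[259,226],z);v=a-b;print(z,a,b,np.linalg.norm(v),np.degrees(np.arctan2(-v[0],v[1])))
z=.01;a,b=ray(d,[259,172],z),ray(d,[259,226],z);g=a+(b-a)*28/43
print(g);plan((g[0],g[1],.022,72.4),(g[0],g[1],.13,72.4))
```

```text
0.0 [ 0.55073743 -0.28296961  0.        ] [ 0.53660829 -0.3270151   0.        ] 0.04625622346966868 -17.785475189860808
0.008 [ 0.55129098 -0.28126555  0.008     ] [ 0.53761923 -0.32388519  0.008     ] 0.04475880803070958 -17.785475189860648
0.012 [ 0.55156775 -0.28041352  0.012     ] [ 0.5381247  -0.32232024  0.012     ] 0.044010100311230024 -17.78547518986064
[ 0.54260129 -0.30835974  0.01      ]
(np.float64(0.5426012886440716), np.float64(-0.30835974418057216), 0.022, 72.4) -> [-0.006, -0.0016, 0.0802] [0.22, 0.11, -0.09] rows>=1.9
(np.float64(0.5426012886440716), np.float64(-0.30835974418057216), 0.13, 72.4) -> [0.0, 0.0, -0.108] [0.0, 0.0, 0.0] rows>=2.6
```

>>> play_rows --motion '[[[-0.006,-0.0016,0.04,0.2,0.1,0],[-0.006,-0.0016,0.0795,0.2,0.1,0],[-0.006,-0.0016,0.0795,0.2,0.1,0],[-0.006,-0.0016,0.0795,0.2,0.1,0]]]'

```text
time_s: 3.9
position: [0.5424, -0.3076, 0.0209]
tcp_rot: [[0.304, 0.953, -0.002], [0.953, -0.304, 0.002], [0.001, -0.002, -1.0]]
force: [-0.8, 0.6, -0.3]
opening: 0.458
grasp_force: 0.0
```

>>> play_rows --motion '[[[0,0,0,0,0,0],[0,0,0,0,0,0],[0,0,0,0,0,0],[0,0,0,0,0,0],[0,0,0,0,0,0],[0,0,0,0,0,0]]]' --fingers 0.0

```text
time_s: 4.4
position: [0.5423, -0.3058, 0.0209]
tcp_rot: [[0.302, 0.953, -0.002], [0.953, -0.302, 0.002], [0.002, -0.003, -1.0]]
force: [-1.3, 0.4, 2.1]
opening: 0.129
grasp_force: 30.0
```

>>> play_rows --motion '[[[0,0,-0.02,0,0,0],[0,0,-0.06,0,0,0],[0,0,-0.108,0,0,0],[0,0,-0.108,0,0,0],[0,0,-0.108,0,0,0]]]'

```text
time_s: 4.82
position: [0.5445, -0.3076, 0.1322]
tcp_rot: [[0.302, 0.953, 0.003], [0.953, -0.302, -0.003], [-0.001, 0.004, -1.0]]
force: [-0.0, -0.1, -0.3]
opening: 0.131
grasp_force: 30.0
```

```bash
python3 -c "
from h import *
plan((.53,-.2,.22,40),(.52,-.07,.22,4))"
```

```text
(0.53, -0.2, 0.22, 40) -> [0.0981, -0.046, -0.0881] [0.25, 0.01, 32.44] rows>=4.5
(0.52, -0.07, 0.22, 4) -> [0.0759, -0.106, 0.0] [0.0, 0.0, 36.0] rows>=5.0
```

>>> play_rows --motion '[[[0.0981,-0.046,-0.0881,0.25,0,32.4],[0.0981,-0.046,-0.0881,0.25,0,32.4],[0.0981,-0.046,-0.0881,0.25,0,32.4],[0.0981,-0.046,-0.0881,0.25,0,32.4],[0.0981,-0.046,-0.0881,0.25,0,32.4],[0.0981,-0.046,-0.0881,0.25,0,32.4]]]'

```text
time_s: 5.32
position: [0.5279, -0.1974, 0.2162]
tcp_rot: [[0.765, 0.644, -0.008], [0.644, -0.765, 0.006], [-0.002, -0.01, -1.0]]
force: [-0.8, 0.3, -1.3]
opening: 0.132
grasp_force: 30.0
```

>>> play_rows --motion '[[[0.0759,-0.106,0,0,0,36],[0.0759,-0.106,0,0,0,36],[0.0759,-0.106,0,0,0,36],[0.0759,-0.106,0,0,0,36],[0.0759,-0.106,0,0,0,36],[0.0759,-0.106,0,0,0,36],[0.0759,-0.106,0,0,0,36],[0.0759,-0.106,0,0,0,36]]]'

```text
time_s: 5.98
position: [0.5183, -0.0696, 0.2166]
tcp_rot: [[0.997, 0.072, -0.008], [0.072, -0.997, 0.006], [-0.008, -0.006, -1.0]]
force: [-0.2, -0.3, -1.1]
opening: 0.131
grasp_force: 30.0
```

Run:
```python
from h import *
import pickle
d=imaging.capture('wrist');cv2.imwrite('pics/w3.png',d['frame'][:,:,::-1]);pickle.dump(d,open('w3.pkl','wb'))
s=bot.read_state();print(s['position'],np.round(s['tcp_rot'],3).tolist())
t=imaging.capture('top');pickle.dump(t,open('t3.pkl','wb'));cv2.imwrite('pics/t3.png',cv2.resize(t['frame'][100:240,60:400,::-1],None,fx=2.3,fy=2.3,interpolation=cv2.INTER_CUBIC))
```

```text
[ 0.51832767 -0.06969455  0.21674122] [[0.997, 0.071, -0.008], [0.072, -0.997, 0.005], [-0.007, -0.006, -1.0]]
```

View pics/w3.png

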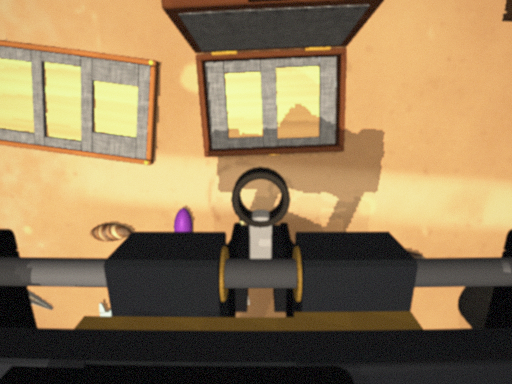

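The wrist view shows the case rim corners near (198,57), (344,48), (342,151) and (206,157), with the pockets at (244,105) and (298,102). The loupe is held with its ring ahead. The tray's right end is at (157,63) to (150,163), with its pockets at (116,109) and (64,102). I'll fit the poses from these.

Run:
```python
from h import *
import pickle
from scipy.optimize import least_squares
d=pickle.load(open('w3.pkl','rb'))
def rect(cx,cy,lx,ly,z): # order: back-left, back-right, front-right, front-left
    return [[cx+lx/2,cy+ly/2,z],[cx+lx/2,cy-ly/2,z],[cx-lx/2,cy-ly/2,z],[cx-lx/2,cy+ly/2,z]]
case=np.array(rect(0,0,.102,.148,.03)+rect(0,.03,.068,.038,.012)+rect(0,-.028,.074,.046,.012))
cpx=[[198,57],[344,48],[342,151],[206,157],[225,73],[261,72],[263,136],[228,138],[277,68],[319,66],[320,137],[278,138]]
tray=np.array(rect(0,0,.112,.202,.014)[1:3]+rect(0,-.058,.055,.049,.012)+rect(0,0,.08,.042,.012))
tpx=[[157,63],[150,163],[95,80],[139,84],[136,138],[92,134],[46,62],[82,65],[81,140],[46,137]]
for n,P,px,x0 in(('case',case,cpx,[.61,-.07,.05]),('tray',tray,tpx,[.575,.152,-.05])):
    def T(v,z=0): c,s=np.cos(v[2]),np.sin(v[2]);return P@np.array([[c,s,0],[-s,c,0],[0,0,1]])+[v[0],v[1],z]
    for k in (3,4):
        r=least_squares(lambda v:(proj(d,T(v,v[3] if k==4 else 0))-px).ravel(),x0+[0]*(k-3),loss='soft_l1')
        e=proj(d,T(r.x,r.x[3] if k==4 else 0))-px
        print(n,np.round(r.x,4),np.degrees(r.x[2]).round(2),'rms',np.sqrt((e**2).mean()).round(2),np.round(e,1).tolist() if k==3 else '')
```

```text
case [ 0.5881 -0.0753  0.1147] 6.57 rms 1.37 [[-2.8, -2.5], [3.5, -0.4], [2.7, 0.9], [-1.5, 0.7], [-0.8, -0.0], [-0.4, -0.8], [0.3, 0.9], [0.6, 0.4], [-1.0, -0.5], [1.4, -0.4], [-0.0, 0.4], [-0.0, 1.1]]
case [ 0.588  -0.0754  0.1177 -0.0083] 6.74 rms 0.74 
tray [ 0.5757  0.1512 -0.078 ] -4.47 rms 1.6 [[0.5, -2.3], [1.2, 3.1], [-1.7, -0.0], [-0.0, 2.7], [0.6, 0.2], [0.7, -2.2], [-3.3, -1.5], [-0.2, 1.0], [0.6, 1.4], [-1.3, -1.0]]
tray [ 0.5756  0.1548 -0.0832 -0.0079] -4.76 rms 1.39
```

View pics/t3.png

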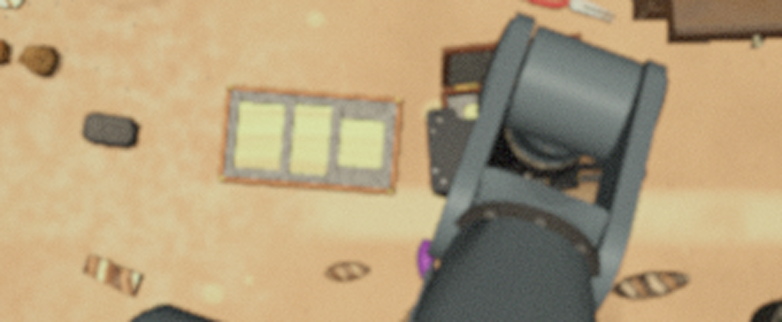

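Run:
```python
from h import *
import pickle
d=pickle.load(open('w3.pkl','rb'));s=bot.read_state();R=np.array(s['tcp_rot'])
for px in([261,197],[261,170],[261,212]): print((R.T@(ray(d,px,s['position'][2]-.014)-s['position'])).round(4))
psi=np.radians(6.6);a=6.6
u=np.array([np.cos(psi),np.sin(psi)]);v=np.array([-u[1],u[0]])
c=np.array([.588,-.0753])-.028*v; g=c-.0135*u;print(c,g)
plan((g[0],g[1],.10,a),(g[0],g[1],.0315,a))
```

```text
[ 0.0261 -0.0006  0.0138]
[ 0.0406 -0.0006  0.0137]
[ 0.0178 -0.0006  0.0139]
[ 0.59121824 -0.10311444] [ 0.57780771 -0.10466609]
(np.float64(0.5778077078781949), np.float64(-0.1046660889684648), 0.1, 6.6) -> [0.0576, 0.0398, 0.1163] [-0.34, 0.39, -2.53] rows>=3.3
(np.float64(0.5778077078781949), np.float64(-0.1046660889684648), 0.0315, 6.6) -> [0.0, 0.0, 0.0685] [0.0, 0.0, 0.0] rows>=1.6
```

>>> play_rows --motion '[[[0.0585,0.0398,0.05,-0.3,0.4,-2.5],[0.0585,0.0398,0.1163,-0.3,0.4,-2.5],[0.0585,0.0398,0.1163,-0.3,0.4,-2.5],[0.0585,0.0398,0.1163,-0.3,0.4,-2.5],[0.0585,0.0398,0.1163,-0.3,0.4,-2.5],[0.0585,0.0398,0.15,-0.3,0.4,-2.5],[0.0585,0.0398,0.15,-0.3,0.4,-2.5]]]'

```text
time_s: 6.67
position: [0.5758, -0.1033, 0.0635]
tcp_rot: [[0.994, 0.114, -0.007], [0.114, -0.994, 0.003], [-0.006, -0.004, -1.0]]
force: [-1.1, 0.8, -1.2]
opening: 0.131
grasp_force: 30.0
```

Run:
```python
from h import *
import pickle
d=imaging.capture('wrist');cv2.imwrite('pics/w4.png',d['frame'][:,:,::-1])
s=bot.read_state();print(s['position'],s['force']);plan((.5788,-.1046,.031,6.6))
```

```text
[ 0.57635711 -0.10325643  0.06549806] [ 0.26986199  0.56592197 -0.13343362]
(0.5788, -0.1046, 0.031, 6.6) -> [0.0024, 0.0017, 0.0345] [-0.19, 0.26, -0.07] rows>=0.8
```

View pics/w4.png

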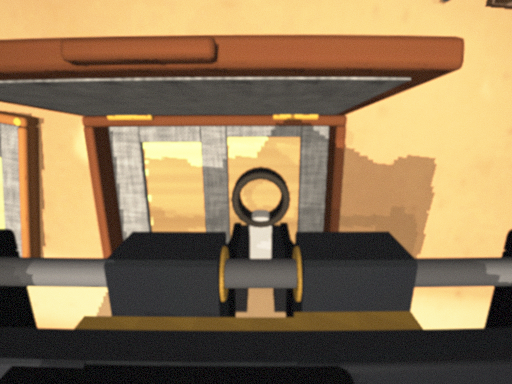

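The loupe ring at (261,198) is centred on the right pocket (228–300), in front of its back edge at row 137. I'll lower and release, then lift.

>>> play_rows --motion '[[[0.0024,0.0017,0.02,-0.2,0.2,0],[0.0024,0.0017,0.0345,-0.2,0.2,0],[0.0024,0.0017,0.0345,-0.2,0.2,0],[0.0024,0.0017,0.0345,-0.2,0.2,0]]]'

```text
time_s: 7.05
position: [0.5815, -0.1052, 0.0341]
tcp_rot: [[0.993, 0.114, 0.006], [0.114, -0.993, -0.003], [0.005, 0.003, -1.0]]
force: [-0.3, 0.5, -1.2]
opening: 0.133
grasp_force: 30.0
```

>>> play_rows --motion '[[[0,0,0,0,0,0],[0,0,0,0,0,0],[0,0,0,0,0,0],[0,0,0,0,0,0]]]' --fingers 0.026

```text
time_s: 7.38
position: [0.5818, -0.1053, 0.0336]
tcp_rot: [[0.993, 0.114, 0.007], [0.114, -0.994, -0.003], [0.006, 0.004, -1.0]]
force: [0.3, 0.7, 0.2]
opening: 0.285
grasp_force: 0.0
```

>>> play_rows --motion '[[[0,0,-0.04,0,0,0],[0,0,-0.08,0,0,0],[0,0,-0.14,0,0,0],[-0.04,0,-0.17,0,0,0],[-0.08,0,-0.17,0,0,0],[-0.08,0,-0.17,0,0,0],[-0.08,0,-0.17,0,0,0]]]'

```text
time_s: 7.97
position: [0.4978, -0.1134, 0.2039]
tcp_rot: [[0.994, 0.113, 0.004], [0.113, -0.994, -0.003], [0.004, 0.003, -1.0]]
force: [-0.3, 0.4, -0.0]
opening: 0.299
grasp_force: 0.0
```

```bash
python3 - <<'E'
from h import *
d=imaging.capture('wrist');cv2.imwrite('pics/w5.png',d['frame'][:,:,::-1])
s=bot.read_state();print(s['position'],s['force'])
E
python3 w.py w5b short_spindle .4255 .106 1
python3 -c "
from h import *
plan((.4255,.107,.2,40),(.4255,.107,.12,91))"
```

```text
[ 0.50004066 -0.11383555  0.20335958] [ 0.16800261 -0.12757824 -0.13633925]
short_spindle dist 2.6 conf 0.67 area 653
  fz0 [0.4256 0.1088] 4.3 0.138
(0.4255, 0.107, 0.2, 40) -> [-0.051, -0.2284, 0.0012] [0.32, -0.29, -33.5] rows>=5.6
(0.4255, 0.107, 0.12, 91) -> [0.0, 0.0, 0.08] [0.0, 0.0, -51.0] rows>=7.1
```

View pics/w5.png

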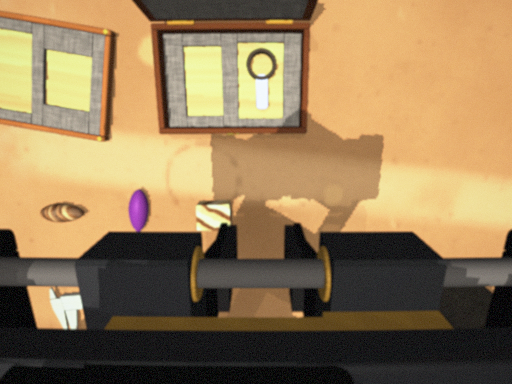

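The loupe lies inside the right pocket (ring (262,65), tail (262,106)). The banded short spindle is at (62,212), the purple one at (138,208), and the cream block at (214,215). Going to the short spindle.

>>> play_rows --motion '[[[-0.051,-0.2284,0,0.3,-0.3,-34],[-0.051,-0.2284,0,0.3,-0.3,-34],[-0.051,-0.2284,0,0.3,-0.3,-34],[-0.051,-0.2284,0,0.3,-0.3,-34],[-0.051,-0.2284,0,0.3,-0.3,-34],[-0.051,-0.2284,0,0.3,-0.3,-34],[-0.051,-0.2284,0,0.3,-0.3,-34]]]' --fingers 0.05

```text
time_s: 8.7
position: [0.4224, 0.1115, 0.2003]
tcp_rot: [[0.756, 0.654, -0.005], [0.654, -0.756, 0.002], [-0.003, -0.005, -1.0]]
force: [-0.5, -0.9, -0.2]
opening: 0.569
grasp_force: 0.0
```

>>> play_rows --motion '[[[0,0,0.08,0,0,-54],[0,0,0.08,0,0,-54],[0,0,0.08,0,0,-54],[0,0,0.08,0,0,-54],[0,0,0.08,0,0,-54],[0,0,0.08,0,0,-54],[0,0,0.08,0,0,-54],[0,0,0.08,0,0,-54]]]'

```text
time_s: 9.37
position: [0.426, 0.107, 0.1202]
tcp_rot: [[-0.084, 0.996, -0.002], [0.996, 0.084, 0.0], [0.0, -0.002, -1.0]]
force: [0.9, -0.8, 0.4]
opening: 0.574
grasp_force: 0.0
```

```bash
python3 w.py w6 short_spindle .4255 .108 4; python3 -c "
from h import *
s=bot.read_state();print(s['position'])
plan((.4255,.108,.022,94))"
```

```text
short_spindle dist 3.4 conf 0.65 area 1234
  fz0 [0.4252 0.1107] 5.3 0.173
[0.42580529 0.10704994 0.1204054 ]
(0.4255, 0.108, 0.022, 94) -> [0.001, -0.0001, 0.0984] [-0.08, -0.01, 0.5] rows>=2.4
```

View pics/w6.png

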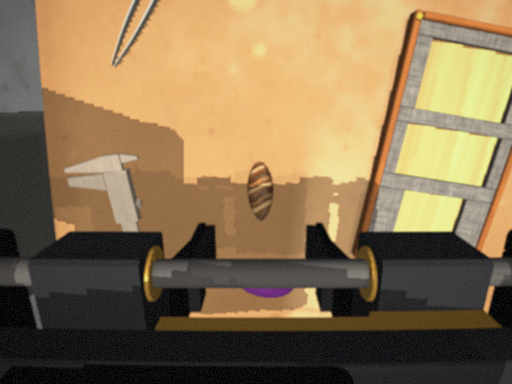

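The brown and cream banded spindle, 52 mm size, is confirmed at (260,191), running (260,162)–(261,220). The purple one is behind it at (268,291). I'll compute the grasp.

Run:
```python
from h import *
d=imaging.capture('wrist')
a,b=ray(d,[260,162],.0095),ray(d,[261,220],.0095);v=a-b
print(a,b,np.linalg.norm(v),np.degrees(np.arctan2(-v[0],v[1])));g=(a+b)/2
for r in [(a+b)/2]: print(r)
plan((g[0],g[1],.0225,95),(g[0],g[1],.16,95),(.5,.0,.22,50),(.54,-.045,.13,6.6))
```

```text
[0.42295538 0.13436039 0.0095    ] [0.42775141 0.08387711 0.0095    ] 0.05071058633627098 5.4269445604210995
[0.4253534  0.10911875 0.0095    ]
(np.float64(0.42535339584106535), np.float64(0.10911874725605808), 0.0225, 95) -> [0.002, 0.0001, 0.098] [-0.09, -0.01, -0.6] rows>=2.4
(np.float64(0.42535339584106535), np.float64(0.10911874725605808), 0.16, 95) -> [0.0, 0.0, -0.1375] [0.0, 0.0, 0.0] rows>=3.3
(0.5, 0.0, 0.22, 50) -> [-0.1152, 0.0649, -0.06] [0.0, 0.0, 45.0] rows>=6.3
(0.54, -0.045, 0.13, 6.6) -> [-0.0088, 0.0596, 0.09] [0.0, 0.0, 43.4] rows>=6.1
```

>>> play_rows --motion '[[[0.002,0,0.05,0,0,-0.6],[0.002,0,0.097,0,0,-0.6],[0.002,0,0.097,0,0,-0.6],[0.002,0,0.097,0,0,-0.6]]]'

```text
time_s: 9.85
position: [0.4226, 0.1091, 0.0207]
tcp_rot: [[-0.087, 0.996, -0.009], [0.996, 0.087, 0.0], [0.001, -0.009, -1.0]]
force: [-0.6, 0.4, -0.4]
opening: 0.574
grasp_force: 0.0
```

>>> play_rows --motion '[[[0,0,0,0,0,0],[0,0,0,0,0,0],[0,0,0,0,0,0],[0,0,0,0,0,0],[0,0,0,0,0,0],[0,0,0,0,0,0]]]' --fingers 0.0

```text
time_s: 10.35
position: [0.4247, 0.1094, 0.0252]
tcp_rot: [[-0.089, 0.996, 0.001], [0.996, 0.089, 0.0], [0.0, 0.001, -1.0]]
force: [-0.2, 0.3, 6.2]
opening: 0.227
grasp_force: 30.0
```

>>> play_rows --motion '[[[0,0,-0.02,0,0,0],[0,0,-0.06,0,0,0],[0,0,-0.1375,0,0,0],[0,0,-0.1375,0,0,0],[0,0,-0.1375,0,0,0]]]'

```text
time_s: 10.77
position: [0.4278, 0.1096, 0.1677]
tcp_rot: [[-0.09, 0.996, 0.012], [0.996, 0.09, 0.0], [-0.001, 0.012, -1.0]]
force: [0.2, -0.1, -1.2]
opening: 0.226
grasp_force: 30.0
```

>>> play_rows --motion '[[[-0.1152,0.0649,-0.06,0,0,45],[-0.1152,0.0649,-0.06,0,0,45],[-0.1152,0.0649,-0.06,0,0,45],[-0.1152,0.0649,-0.06,0,0,45],[-0.1152,0.0649,-0.06,0,0,45],[-0.1152,0.0649,-0.06,0,0,45],[-0.1152,0.0649,-0.06,0,0,45],[-0.1152,0.0649,-0.06,0,0,45]]]'

```text
time_s: 11.43
position: [0.4985, 0.0002, 0.2212]
tcp_rot: [[0.642, 0.767, -0.003], [0.767, -0.642, 0.0], [-0.002, -0.002, -1.0]]
force: [-0.2, -0.2, -0.5]
opening: 0.221
grasp_force: 30.0
```

Run:
```python
from h import *
s=bot.read_state();print(s['position'],s['force'])
plan((.5846,-.0455,.10,6.6),(.5846,-.0455,.0325,6.6))
```

```text
[4.98506394e-01 2.35659669e-04 2.21155070e-01] [-0.22436543 -0.22408792 -0.5390013 ]
(0.5846, -0.0455, 0.1, 6.6) -> [0.0204, 0.0957, 0.1209] [-0.1, 0.14, 43.46] rows>=6.1
(0.5846, -0.0455, 0.0325, 6.6) -> [0.0, 0.0, 0.0675] [0.0, 0.0, 0.0] rows>=1.6
```

>>> play_rows --motion '[[[0.0204,0.0957,0.06,0,0,43.5],[0.0204,0.0957,0.06,0,0,43.5],[0.0204,0.0957,0.06,0,0,43.5],[0.0204,0.0957,0.06,0,0,43.5],[0.0204,0.0957,0.12,0,0,43.5],[0.0204,0.0957,0.12,0,0,43.5],[0.0204,0.0957,0.12,0,0,43.5],[0.0204,0.0957,0.12,0,0,43.5]]]'

```text
time_s: 12.1
position: [0.5843, -0.0449, 0.1002]
tcp_rot: [[0.993, 0.119, -0.005], [0.119, -0.993, 0.001], [-0.005, -0.002, -1.0]]
force: [0.1, -0.7, 0.3]
opening: 0.228
grasp_force: 30.0
```

Run:
```python
from h import *
d=imaging.capture('wrist');cv2.imwrite('pics/w7.png',d['frame'][:,:,::-1])
s=bot.read_state();print(s['position'],s['force'])
print(proj(d,[[.588+u*np.cos(.115)-v*np.sin(.115),-.0753+u*np.sin(.115)+v*np.cos(.115),.012] for u in(-.034,.034) for v in(.011,.049)]).round())
plan((.5846,-.0455,.033,6.6))
```

```text
[ 0.58558724 -0.04525351  0.10158561] [1.19366424 0.30652226 0.0049582 ]
[[286. 241.]
 [238. 241.]
 [288. 157.]
 [237. 157.]]
(0.5846, -0.0455, 0.033, 6.6) -> [-0.0009, 0.0002, 0.0686] [-0.02, 0.1, 0.23] rows>=1.6
```

View pics/w7.png

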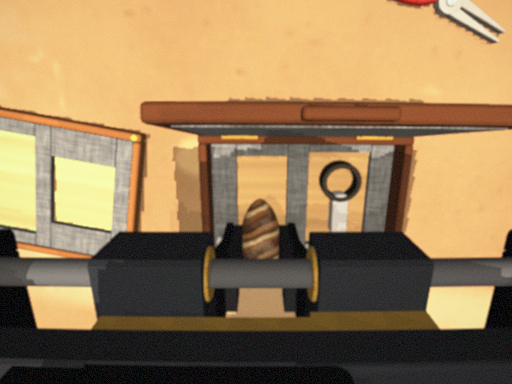

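The spindle, held at (262,230), is centred over the left pocket (237–288). The loupe sits in its own pocket at (340,195). Lowering and releasing.

>>> play_rows --motion '[[[-0.001,0,0.04,0,0.1,0.2],[-0.001,0,0.068,0,0.1,0.2],[-0.001,0,0.068,0,0.1,0.2],[-0.001,0,0.068,0,0.1,0.2],[-0.001,0,0.068,0,0.1,0.2]]]'

```text
time_s: 12.57
position: [0.5859, -0.0457, 0.0355]
tcp_rot: [[0.994, 0.113, 0.003], [0.113, -0.994, -0.001], [0.003, 0.001, -1.0]]
force: [0.0, -1.1, -0.6]
opening: 0.23
grasp_force: 30.0
```

>>> play_rows --motion '[[[0,0,0,0,0,0],[0,0,0,0,0,0],[0,0,0,0,0,0],[0,0,0,0,0,0],[0,0,0,0,0,0]]]' --fingers 0.036

```text
time_s: 12.98
position: [0.5846, -0.0455, 0.034]
tcp_rot: [[0.994, 0.112, 0.001], [0.112, -0.994, 0.0], [0.001, 0.0, -1.0]]
force: [-0.6, 0.2, 0.3]
opening: 0.403
grasp_force: 0.0
```

>>> play_rows --motion '[[[0,0,-0.04,0,0,0],[0,0,-0.08,0,0,0],[0,0,-0.12,0,0,0],[-0.05,0,-0.2,0,0,0],[-0.05,0,-0.2,0,0,0],[-0.05,0,-0.2,0,0,0],[-0.05,0,-0.2,0,0,0]]]'

```text
time_s: 13.57
position: [0.5349, -0.0514, 0.2366]
tcp_rot: [[0.994, 0.111, 0.006], [0.111, -0.994, -0.002], [0.005, 0.002, -1.0]]
force: [1.0, -1.0, 0.6]
opening: 0.41
grasp_force: 0.0
```

Run:
```python
from h import *
d=imaging.capture('wrist');cv2.imwrite('pics/w8.png',d['frame'][:,:,::-1])
s=bot.read_state();print(s['position'],s['force'],s['joint_positions'])
t=imaging.capture('top')
for px in ([283,75],[290,42],[241,57],[283,90]): print(px,ray(t,px,.05).round(3),ray(t,px,.1).round(3))
plan((.64,-.07,.25,96),(.716,-.06,.25,186.6),(.716,-.06,.112,186.6))
```

```text
[ 0.53495676 -0.05128049  0.23461954] [-0.32915656 -0.13511671 -0.05490533] [-1.74100294e+01  2.37806017e+01  9.51202607e+01  3.00055647e-02
  6.09168478e+01  6.61817985e+01]
[283, 75] [ 0.795 -0.077  0.05 ] [ 0.777 -0.072  0.1  ]
[290, 42] [ 0.885 -0.096  0.05 ] [ 0.863 -0.09   0.1  ]
[241, 57] [0.842 0.033 0.05 ] [0.822 0.033 0.1  ]
[283, 90] [ 0.755 -0.077  0.05 ] [ 0.738 -0.072  0.1  ]
(0.64, -0.07, 0.25, 96) -> [0.1025, 0.0305, -0.0168] [0.02, -0.04, -89.59] rows>=12.5
(0.716, -0.06, 0.25, 186.6) -> [0.002, 0.0766, 0.0] [0.0, 0.0, -90.6] rows>=12.7
(0.716, -0.06, 0.112, 186.6) -> [0.0, 0.0, 0.138] [0.0, 0.0, 0.0] rows>=3.3
```

View pics/w8.png

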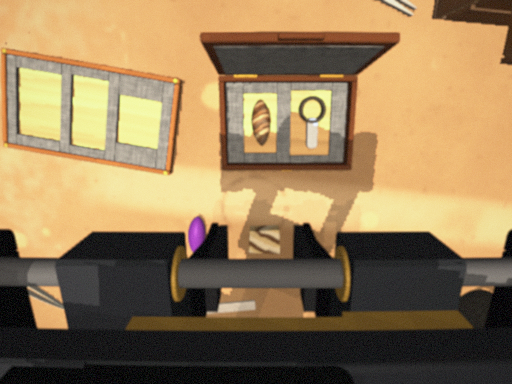

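Both stones are in their pockets: spindle (261,122), loupe (312,120). Now the lid. I'll close the fingers, turn so the camera faces the robot, and go behind the lid.

>>> play_rows --motion '[[[0.05,0.015,-0.02,0,0,-45],[0.05,0.015,-0.02,0,0,-45],[0.05,0.015,-0.02,0,0,-45],[0.05,0.015,-0.02,0,0,-45],[0.05,0.015,-0.02,0,0,-45],[0.05,0.015,-0.02,0,0,-45],[0.05,0.015,-0.02,0,0,-45],[0.05,0.015,-0.02,0,0,-45]]]' --fingers 0.0

```text
time_s: 14.33
position: [0.5859, -0.0601, 0.2503]
tcp_rot: [[0.623, 0.782, -0.005], [0.782, -0.623, 0.002], [-0.001, -0.005, -1.0]]
force: [-0.8, -0.3, 0.2]
opening: 0.012
grasp_force: 0.0
```

>>> play_rows --motion '[[[0,0,0,0,0,-50],[0,0,0,0,0,-50],[0,0,0,0,0,-50],[0,0,0,0,0,-50],[0,0,0,0,0,-50],[0,0,0,0,0,-50],[0,0,0,0,0,-50],[0,0,0,0,0,-50]]]'

```text
time_s: 15.0
position: [0.5859, -0.0602, 0.2513]
tcp_rot: [[-0.199, 0.98, -0.003], [0.98, 0.199, 0.001], [0.002, -0.003, -1.0]]
force: [0.0, 0.3, 0.2]
opening: 0.0
grasp_force: 0.0
```

>>> play_rows --motion '[[[0,0,0,0,0,-50],[0,0,0,0,0,-50],[0,0,0,0,0,-50],[0,0,0,0,0,-50],[0,0,0,0,0,-50],[0,0,0,0,0,-50],[0,0,0,0,0,-50],[0,0,0,0,0,-50]]]'

```text
time_s: 15.67
position: [0.586, -0.0603, 0.252]
tcp_rot: [[-0.877, 0.48, -0.002], [0.48, 0.877, 0.001], [0.002, -0.0, -1.0]]
force: [0.1, 0.2, -0.2]
opening: 0.005
grasp_force: 0.0
```

Run:
```python
from h import *
s=bot.read_state();print(s['position'],s['force'],s['joint_positions'])
plan((.708,-.062,.25,186.6),(.708,-.062,.115,186.6),(.66,-.062,.115,186.6),(.60,-.065,.115,186.6))
```

```text
[ 0.58599173 -0.06032699  0.25197116] [ 0.11534218  0.17046378 -0.22897123] [-1.67475382e+01  2.66841494e+01  8.65090549e+01  1.90782162e-02
  6.69342799e+01 -7.80801854e+01]
(0.708, -0.062, 0.25, 186.6) -> [-0.1079, 0.0571, 0.0017] [0.03, -0.13, -35.27] rows>=4.9
(0.708, -0.062, 0.115, 186.6) -> [0.0, 0.0, 0.135] [0.0, 0.0, 0.0] rows>=3.2
(0.66, -0.062, 0.115, 186.6) -> [0.0477, 0.0055, 0.0] [0.0, 0.0, 0.0] rows>=1.2
(0.6, -0.065, 0.115, 186.6) -> [0.0599, 0.0039, 0.0] [0.0, 0.0, 0.0] rows>=1.4
```

>>> play_rows --motion '[[[-0.1079,0.0571,0,0,-0.1,-35.3],[-0.1079,0.0571,0,0,-0.1,-35.3],[-0.1079,0.0571,0,0,-0.1,-35.3],[-0.1079,0.0571,0,0,-0.1,-35.3],[-0.1079,0.0571,0,0,-0.1,-35.3],[-0.1079,0.0571,0,0,-0.1,-35.3],[-0.1079,0.0571,0,0,-0.1,-35.3]]]'

```text
time_s: 16.25
position: [0.7079, -0.0617, 0.252]
tcp_rot: [[-0.994, -0.11, -0.0], [-0.11, 0.994, 0.001], [0.0, 0.001, -1.0]]
force: [-0.5, 0.4, -0.0]
opening: 0.006
grasp_force: 0.0
```

>>> play_rows --motion '[[[0,0,0.04,0,0,0],[0,0,0.08,0,0,0],[0,0,0.135,0,0,0],[0,0,0.135,0,0,0],[0,0,0.135,0,0,0]]]'

```text
time_s: 16.67
position: [0.7046, -0.0611, 0.1134]
tcp_rot: [[-0.994, -0.113, -0.009], [-0.113, 0.994, 0.003], [0.008, 0.004, -1.0]]
force: [-0.7, 0.1, 0.6]
opening: 0.007
grasp_force: 0.0
```

>>> play_rows --motion '[[[0.015,0.002,0,0,0,0],[0.03,0.004,0,0,0,0],[0.045,0.005,0,0,0,0],[0.06,0.007,0,0,0,0],[0.075,0.008,0,0,0,0],[0.09,0.009,0,0,0,0],[0.107,0.009,0,0,0,0],[0.107,0.009,0,0,0,0]]]'

```text
time_s: 17.33
position: [0.5999, -0.0658, 0.1211]
tcp_rot: [[-0.993, -0.114, 0.003], [-0.114, 0.993, -0.001], [-0.003, -0.001, -1.0]]
force: [-1.1, -0.3, 0.3]
opening: 0.004
grasp_force: 0.0
```

Run:
```python
from h import *
s=bot.read_state();print(s['position'],s['force'])
d=imaging.capture('side');
cv2.imwrite('pics/s9.png',cv2.resize(d['frame'][100:270,150:350,::-1],None,fx=3,fy=3,interpolation=cv2.INTER_CUBIC))
for r in finder.recognise('side','case_lid_edge')[:2]: print(r['at'],r['confidence'])
```

```text
[ 0.59991872 -0.06581042  0.12112288] [-1.11872618 -0.28126669  0.33194065]
[0.61, -0.0451, 0.0749] 0.73
```

View pics/s9.png

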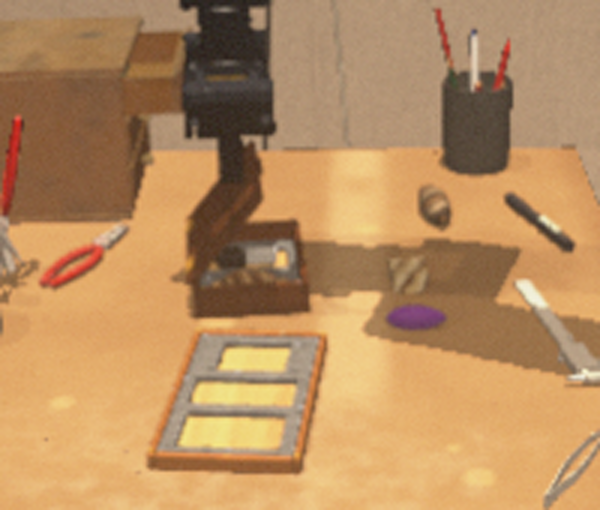

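The side view shows the lid leaning forward to about 0.9 rad with the fingers behind it, and both items in the case. I'll push on past 0.8 and then press down.

>>> play_rows --motion '[[[0.012,0.001,0,0,0,0],[0.024,0.003,0.008,0,0,0],[0.034,0.004,0.016,0,0,0],[0.036,0.004,0.03,0,0,0],[0.036,0.004,0.042,0,0,0],[0.036,0.004,0.05,0,0,0],[0.036,0.004,0.056,0,0,0],[0.036,0.004,0.06,0,0,0]]]'

```text
time_s: 18.1
position: [0.5657, -0.0658, 0.0574]
tcp_rot: [[-0.993, -0.117, 0.002], [-0.117, 0.993, -0.0], [-0.002, -0.0, -1.0]]
force: [0.6, -0.0, -0.5]
opening: 0.005
grasp_force: 0.1
```

>>> play_rows --motion '[[[0,0,0.001,0,0,0],[0,0,0.002,0,0,0],[0,0,0.003,0,0,0],[0,0,0.003,0,0,0]]]'

```text
time_s: 18.43
position: [0.5653, -0.0657, 0.0564]
tcp_rot: [[-0.993, -0.117, 0.003], [-0.117, 0.993, -0.0], [-0.003, -0.001, -1.0]]
force: [-1.3, 0.3, 5.1]
opening: 0.004
grasp_force: 2.9
```

>>> play_rows --motion '[[[0,0,0.001,0,0,0],[0,0,0.002,0,0,0],[0,0,0.002,0,0,0]]]'

```text
time_s: 18.68
position: [0.5654, -0.0657, 0.0561]
tcp_rot: [[-0.993, -0.117, 0.003], [-0.117, 0.993, -0.001], [-0.003, -0.001, -1.0]]
force: [-3.7, 1.1, 16.9]
opening: 0.005
grasp_force: 8.8
```

The lid resists firmly at 17 N with the fingertip at z 0.039, so it's shut. Next the cream block.

Run:
```python
from h import *
plan((.55,-.066,.16,186.6),(.442,-.065,.14,100))
```

```text
(0.55, -0.066, 0.16, 186.6) -> [0.015, 0.0014, -0.1039] [-0.05, 0.17, 0.14] rows>=2.5
(0.442, -0.065, 0.14, 100) -> [0.1072, 0.0134, 0.02] [0.0, 0.0, 86.6] rows>=12.1
```

>>> play_rows --motion '[[[0,0,-0.04,0,0,0],[0.015,0.001,-0.08,0,0,0],[0.015,0.001,-0.104,0,0,0],[0.015,0.001,-0.104,0,0,0]]]'

```text
time_s: 19.02
position: [0.5529, -0.0674, 0.1628]
tcp_rot: [[-0.993, -0.117, 0.012], [-0.117, 0.993, -0.004], [-0.012, -0.005, -1.0]]
force: [0.0, -0.8, 0.5]
opening: 0.004
grasp_force: 0.0
```

>>> play_rows --motion '[[[0.107,0.013,0.02,0,0,50],[0.107,0.013,0.02,0,0,50],[0.107,0.013,0.02,0,0,50],[0.107,0.013,0.02,0,0,50],[0.107,0.013,0.02,0,0,50],[0.107,0.013,0.02,0,0,50],[0.107,0.013,0.02,0,0,50],[0.107,0.013,0.02,0,0,50]]]' --fingers 0.06

```text
time_s: 19.68
position: [0.4422, -0.0662, 0.1368]
tcp_rot: [[-0.726, 0.687, 0.002], [0.687, 0.726, -0.0], [-0.002, 0.001, -1.0]]
force: [-0.4, 0.2, -0.3]
opening: 0.526
grasp_force: 0.0
```

>>> play_rows --motion '[[[0,0,0,0,0,36.6],[0,0,0,0,0,36.6],[0,0,0,0,0,36.6],[0,0,0,0,0,36.6],[0,0,0,0,0,36.6],[0,0,0,0,0,36.6],[0,0,0,0,0,36.6]]]'

```text
time_s: 20.27
position: [0.4421, -0.0661, 0.1368]
tcp_rot: [[-0.18, 0.984, 0.002], [0.984, 0.18, -0.0], [-0.0, 0.002, -1.0]]
force: [1.2, -0.3, -0.3]
opening: 0.687
grasp_force: 0.0
```

```bash
python3 w.py w10 cream_block .4435 -.066 5; python3 -c "
from h import *
s=bot.read_state();print(s['position'])"
```

```text
cream_block dist 1.5 conf 0.69 area 1634
  fz0 [ 0.4424 -0.0664] 5.4 0.149
[ 0.44202388 -0.06609598  0.13683041]
```

View pics/w10.png

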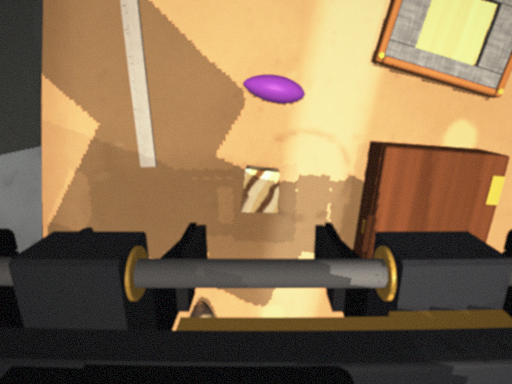

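The lid is shown shut (435,200). The cream block with brown veins is at (261,190), with the purple stone at (274,88) left alone. Grasping the block.

Run:
```python
from h import *
plan((.4424,-.0664,.0235,95.5),(.4424,-.0664,.15,95.5),(.50,.03,.18,135),(.571,.095,.13,175.5))
```

```text
(0.4424, -0.0664, 0.0235, 95.5) -> [-0.0003, 0.0001, 0.1133] [0.09, 0.01, 4.83] rows>=2.7
(0.4424, -0.0664, 0.15, 95.5) -> [0.0, 0.0, -0.1265] [0.0, 0.0, 0.0] rows>=3.0
(0.5, 0.03, 0.18, 135) -> [0.0904, 0.0666, -0.03] [0.0, 0.0, -39.5] rows>=5.5
(0.571, 0.095, 0.13, 175.5) -> [-0.0042, 0.0962, 0.05] [0.0, 0.0, -40.5] rows>=5.7
```

>>> play_rows --motion '[[[0,0,0.04,0,0,4.8],[0,0,0.08,0,0,4.8],[0,0,0.112,0,0,4.8],[0,0,0.113,0,0,4.8],[0,0,0.113,0,0,4.8]]]'

```text
time_s: 20.78
position: [0.4411, -0.0657, 0.0226]
tcp_rot: [[-0.094, 0.996, -0.003], [0.996, 0.094, 0.002], [0.002, -0.003, -1.0]]
force: [-0.7, -0.3, -0.3]
opening: 0.69
grasp_force: 0.0
```

>>> play_rows --motion '[[[0,0,0,0,0,0],[0,0,0,0,0,0],[0,0,0,0,0,0],[0,0,0,0,0,0],[0,0,0,0,0,0]]]' --fingers 0.0

```text
time_s: 21.2
position: [0.4428, -0.0663, 0.0253]
tcp_rot: [[-0.093, 0.996, 0.004], [0.996, 0.093, -0.001], [-0.001, 0.004, -1.0]]
force: [0.6, 0.2, -0.0]
opening: 0.397
grasp_force: 0.1
```

>>> play_rows --motion '[[[0,0,-0.02,0,0,0],[0,0,-0.06,0,0,0],[0,0,-0.1265,0,0,0],[0,0,-0.1265,0,0,0],[0,0,-0.1265,0,0,0]]]'

```text
time_s: 21.62
position: [0.4448, -0.0671, 0.1555]
tcp_rot: [[-0.093, 0.996, 0.012], [0.996, 0.093, -0.004], [-0.006, 0.012, -1.0]]
force: [0.5, -0.7, 0.5]
opening: 0.373
grasp_force: 30.0
```

>>> play_rows --motion '[[[0.09,0.067,-0.03,0,0,-39.5],[0.09,0.067,-0.03,0,0,-39.5],[0.09,0.067,-0.03,0,0,-39.5],[0.09,0.067,-0.03,0,0,-39.5],[0.09,0.067,-0.03,0,0,-39.5],[0.09,0.067,-0.03,0,0,-39.5],[0.09,0.067,-0.03,0,0,-39.5],[0.09,0.067,-0.03,0,0,-39.5]]]'

```text
time_s: 22.28
position: [0.4997, 0.0299, 0.1801]
tcp_rot: [[-0.704, 0.71, 0.001], [0.71, 0.704, 0.0], [-0.0, 0.001, -1.0]]
force: [0.4, 0.6, -0.7]
opening: 0.376
grasp_force: 30.0
```

>>> play_rows --motion '[[[-0.004,0.096,0.05,0,0,-40.5],[-0.004,0.096,0.05,0,0,-40.5],[-0.004,0.096,0.05,0,0,-40.5],[-0.004,0.096,0.05,0,0,-40.5],[-0.004,0.096,0.05,0,0,-40.5],[-0.004,0.096,0.05,0,0,-40.5],[-0.004,0.096,0.05,0,0,-40.5],[-0.004,0.096,0.05,0,0,-40.5]]]'

```text
time_s: 22.95
position: [0.571, 0.0944, 0.1303]
tcp_rot: [[-0.996, 0.085, 0.001], [0.085, 0.996, 0.0], [-0.001, 0.0, -1.0]]
force: [-0.7, 0.7, -0.2]
opening: 0.372
grasp_force: 30.0
```

Run:
```python
from h import *
import pickle
d=imaging.capture('wrist');cv2.imwrite('pics/w11.png',d['frame'][:,:,::-1]);pickle.dump(d,open('w11.pkl','wb'))
s=bot.read_state();print(s['position'],np.round(s['tcp_rot'],3).tolist(),s['opening'],s['force'])
```

```text
[0.57100324 0.09432578 0.13042902] [[-0.996, 0.085, 0.001], [0.085, 0.996, 0.0], [-0.001, 0.0, -1.0]] 0.37107891159140816 [-0.6638491   0.41803939 -0.66146174]
```

View pics/w11.png

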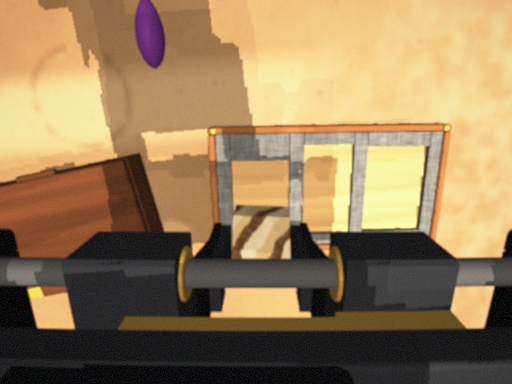

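This shows the tray's front corners at (213,131) and (447,128), the right pocket's front edge at (232,162)–(289,160), and the held cream block's front edge at row 206 over columns 235–290. That was picture 14, so I'll use numbers only from here. Refining the tray pose:

Run:
```python
from h import *
import pickle
from scipy.optimize import least_squares
def rect(cx,cy,lx,ly,z): return [[cx+lx/2,cy+ly/2,z],[cx+lx/2,cy-ly/2,z],[cx-lx/2,cy-ly/2,z],[cx-lx/2,cy+ly/2,z]]
O=rect(0,0,.112,.202,.014);r=rect(0,-.058,.055,.049,.012);m=rect(0,0,.08,.042,.012);l=rect(0,.0585,.076,.052,.012)
V={'w11':([O[2],O[3],r[2],r[3],m[2],m[3],l[2],l[3]],[[212,129],[448,125],[232,161],[289,160],[303,145],[351,145],[366,146],[427,146]]),
'w3':(O[1:3]+r+m,[[157,63],[150,163],[95,80],[139,84],[136,138],[92,134],[46,62],[82,65],[81,140],[46,137]])}
D={k:pickle.load(open(k+'.pkl','rb')) for k in V}
def T(P,v): c,s=np.cos(v[2]),np.sin(v[2]);return np.array(P)@np.array([[c,s,0],[-s,c,0],[0,0,1]])+[v[0],v[1],0]
for ks in(['w11'],['w3'],['w11','w3']):
    f=lambda v:np.concatenate([(proj(D[k],T(V[k][0],v))-V[k][1]).ravel() for k in ks])
    q=least_squares(f,[.575,.152,-.08],loss='soft_l1');print(ks,q.x.round(4),np.degrees(q.x[2]).round(2),f(q.x).round(1).tolist())
s=bot.read_state();R=np.array(s['tcp_rot'])
for px in([235,206],[290,206]): print('blk',(R.T@(ray(D['w11'],px,.1304-.005)-s['position'])).round(4))
```

```text
['w11'] [ 0.576   0.1518 -0.0689] -3.95 [-7.0, -1.2, 3.4, -0.6, -2.6, 0.5, -1.4, 0.5, -0.3, 0.4, 2.1, -0.3, 0.6, 0.9, 0.9, 0.1]
['w3'] [ 0.5757  0.1512 -0.078 ] -4.47 [0.5, -2.3, 1.2, 3.1, -1.7, -0.0, -0.0, 2.7, 0.6, 0.2, 0.7, -2.2, -3.3, -1.5, -0.2, 1.0, 0.6, 1.4, -1.3, -1.0]
['w11', 'w3'] [ 0.5758  0.1514 -0.0727] -4.17 [-7.4, -1.9, 3.1, -0.3, -3.0, -0.0, -1.8, 0.2, -0.6, 0.2, 1.7, -0.4, 0.3, 0.9, 0.6, 0.3, 0.1, -3.0, 1.3, 2.6, -2.0, -0.3, -0.3, 2.1, 0.6, -0.2, 0.7, -2.4, -3.6, -1.5, -0.6, 0.7, 0.7, 1.2, -1.2, -0.9]
blk [ 0.0249 -0.0119  0.005 ]
blk [0.0249 0.0156 0.005 ]
```

Run:
```python
from h import *
plan((.5748,.0936,.032,175.8),(.5748,.0936,.16,175.8),(.575,.25,.22,130),(.581,.375,.14,82))
```

```text
(0.5748, 0.0936, 0.032, 175.8) -> [-0.0037, -0.0004, 0.0984] [0.01, 0.06, -0.67] rows>=2.4
(0.5748, 0.0936, 0.16, 175.8) -> [0.0, 0.0, -0.128] [0.0, 0.0, 0.0] rows>=3.1
(0.575, 0.25, 0.22, 130) -> [0.0113, 0.156, -0.06] [0.0, 0.0, 45.8] rows>=6.4
(0.581, 0.375, 0.14, 82) -> [0.0919, 0.0849, 0.08] [0.0, 0.0, 48.0] rows>=6.7
```

>>> play_rows --motion '[[[-0.0037,0,0.04,0,0,-0.7],[-0.0037,0,0.08,0,0,-0.7],[-0.0037,0,0.097,0,0,-0.7],[-0.0037,0,0.098,0,0,-0.7],[-0.0037,0,0.098,0,0,-0.7],[-0.0037,0,0.098,0,0,-0.7]]]'

```text
time_s: 23.5
position: [0.5752, 0.0941, 0.0327]
tcp_rot: [[-0.997, 0.071, 0.002], [0.071, 0.997, 0.0], [-0.002, 0.0, -1.0]]
force: [0.9, -0.8, -0.6]
opening: 0.371
grasp_force: 30.0
```

>>> play_rows --motion '[[[0,0,0,0,0,0],[0,0,0,0,0,0],[0,0,0,0,0,0],[0,0,0,0,0,0],[0,0,0,0,0,0]]]' --fingers 0.044

```text
time_s: 23.92
position: [0.5753, 0.0943, 0.0331]
tcp_rot: [[-0.998, 0.07, 0.002], [0.07, 0.998, -0.0], [-0.002, 0.0, -1.0]]
force: [-0.6, -0.4, -0.1]
opening: 0.504
grasp_force: 0.0
```

>>> play_rows --motion '[[[0,0,-0.03,0,0,0],[0,0,-0.07,0,0,0],[0,0,-0.128,0,0,0],[0,0,-0.128,0,0,0],[0,0,-0.128,0,0,0]]]'

```text
time_s: 24.33
position: [0.5782, 0.0943, 0.1658]
tcp_rot: [[-0.998, 0.069, 0.012], [0.069, 0.998, -0.0], [-0.012, 0.001, -1.0]]
force: [1.1, -0.4, -0.5]
opening: 0.507
grasp_force: 0.0
```

```bash
cat > chk.py <<'E'
from h import *
import sys
tray=np.array([.5758,.1514]);psi=-.073
def chk(n,near,z,yaw0,cams=('wrist','top','side')):
    for c in cams:
        d=imaging.capture(c);o=outline(c,d,n,[*near,z+.01])
        if o is None: print(n,c,'none');continue
        x,e=fit([(d,o[1])],n,[*near,z],np.radians([yaw0-20,yaw0,yaw0+20]),fz=z)
        r=x[:2]-tray;u=np.array([np.cos(psi),np.sin(psi)]);v=np.array([-u[1],u[0]])
        print(n,c,'dist %.1f conf %.2f'%(o[0],o[2]),x[:2].round(4),np.degrees(x[2]).round(1),round(e,3),'tray',(r@u).round(4),(r@v).round(4))
if __name__=='__main__': chk(sys.argv[1],[float(sys.argv[2]),float(sys.argv[3])],float(sys.argv[4]),float(sys.argv[5]))
E
python3 chk.py cream_block .5716 .0936 .006 86
```

```text
cream_block wrist dist 5.3 conf 0.89 [0.5766 0.0956] 85.0 0.125 tray 0.0049 -0.0555
cream_block top none
cream_block side dist 2.4 conf 0.74 [0.5768 0.0933] 94.8 0.214 tray 0.0052 -0.0579
```

>>> play_rows --motion '[[[0.0113,0.156,-0.06,0,0,45.8],[0.0113,0.156,-0.06,0,0,45.8],[0.0113,0.156,-0.06,0,0,45.8],[0.0113,0.156,-0.06,0,0,45.8],[0.0113,0.156,-0.06,0,0,45.8],[0.0113,0.156,-0.06,0,0,45.8],[0.0113,0.156,-0.06,0,0,45.8],[0.0113,0.156,-0.06,0,0,45.8]]]' --fingers 0.065

```text
time_s: 25.3
position: [0.5735, 0.2511, 0.2189]
tcp_rot: [[-0.646, 0.764, -0.001], [0.764, 0.646, -0.001], [0.0, -0.002, -1.0]]
force: [-0.1, -0.1, 0.1]
opening: 0.743
grasp_force: 0.0
```

>>> play_rows --motion '[[[0.092,0.085,0.08,0,0,48],[0.092,0.085,0.08,0,0,48],[0.092,0.085,0.08,0,0,48],[0.092,0.085,0.08,0,0,48],[0.092,0.085,0.08,0,0,48],[0.092,0.085,0.08,0,0,48],[0.092,0.085,0.08,0,0,48],[0.092,0.085,0.08,0,0,48]]]'

```text
time_s: 25.97
position: [0.5794, 0.3755, 0.1388]
tcp_rot: [[0.135, 0.991, -0.001], [0.991, -0.135, -0.001], [-0.001, -0.001, -1.0]]
force: [1.2, 0.5, -0.2]
opening: 0.745
grasp_force: 0.0
```

```bash
python3 chk.py cream_block .5716 .0936 .006 86;python3 chk.py sanding_block .582 .378 0 -6;python3 -c "
from h import *
s=bot.read_state();print(s['position'],s['opening'])"
```

```text
cream_block wrist none
cream_block top dist 1.7 conf 0.76 [0.5751 0.0947] 98.4 0.369 tray 0.0034 -0.0566
cream_block side dist 6.8 conf 0.67 [0.5824 0.0923] 97.1 0.674 tray 0.0109 -0.0585
sanding_block wrist dist 3.2 conf 0.74 [0.5836 0.3796] -9.3 0.177 tray -0.0089 0.2282
sanding_block top dist 1.0 conf 0.79 [0.5805 0.373 ] -13.7 0.341 tray -0.0115 0.2213
sanding_block side dist 2.2 conf 0.65 [0.5828 0.3807] 2.9 0.265 tray -0.0097 0.2292
[0.57998932 0.37578625 0.14075352] 0.7449879299537816
```

Run:
```python
from h import *
plan((.583,.3785,.0235,81),(.583,.3785,.16,81),(.58,.29,.16,38),(.58,.21,.12,-4.2),(.58,.21,.0325,-4.2))
```

```text
(0.583, 0.3785, 0.0235, 81) -> [0.0031, 0.0024, 0.1173] [0.1, -0.02, 1.23] rows>=2.8
(0.583, 0.3785, 0.16, 81) -> [0.0, 0.0, -0.1365] [0.0, 0.0, 0.0] rows>=3.3
(0.58, 0.29, 0.16, 38) -> [-0.0879, 0.0109, 0.0] [0.0, 0.0, 43.0] rows>=6.0
(0.58, 0.21, 0.12, -4.2) -> [-0.0493, 0.063, 0.04] [0.0, 0.0, 42.2] rows>=5.9
(0.58, 0.21, 0.0325, -4.2) -> [0.0, 0.0, 0.0875] [0.0, 0.0, 0.0] rows>=2.1
```

>>> play_rows --motion '[[[0.0031,0.0024,0.04,0,0,1.2],[0.0031,0.0024,0.08,0,0,1.2],[0.0031,0.0024,0.116,0,0,1.2],[0.0031,0.0024,0.117,0,0,1.2],[0.0031,0.0024,0.117,0,0,1.2]]]'

```text
time_s: 26.98
position: [0.5823, 0.3782, 0.0219]
tcp_rot: [[0.156, 0.988, -0.001], [0.988, -0.156, -0.001], [-0.001, -0.001, -1.0]]
force: [-0.1, 0.4, 0.1]
opening: 0.747
grasp_force: 0.0
```

>>> play_rows --motion '[[[0,0,0,0,0,0],[0,0,0,0,0,0],[0,0,0,0,0,0],[0,0,0,0,0,0],[0,0,0,0,0,0],[0,0,0,0,0,0]]]' --fingers 0.0

```text
time_s: 27.48
position: [0.5832, 0.3787, 0.0244]
tcp_rot: [[0.156, 0.988, 0.003], [0.988, -0.156, 0.0], [0.001, 0.002, -1.0]]
force: [0.3, -0.4, 1.9]
opening: 0.398
grasp_force: 29.9
```

>>> play_rows --motion '[[[0,0,-0.02,0,0,0],[0,0,-0.06,0,0,0],[0,0,-0.1365,0,0,0],[0,0,-0.1365,0,0,0],[0,0,-0.1365,0,0,0]]]'

```text
time_s: 27.9
position: [0.5875, 0.3809, 0.1694]
tcp_rot: [[0.156, 0.988, 0.017], [0.988, -0.156, 0.007], [0.009, 0.015, -1.0]]
force: [2.1, -0.1, 0.6]
opening: 0.402
grasp_force: 29.9
```

>>> play_rows --motion '[[[-0.088,0.011,0,0,0,43],[-0.088,0.011,0,0,0,43],[-0.088,0.011,0,0,0,43],[-0.088,0.011,0,0,0,43],[-0.088,0.011,0,0,0,43],[-0.088,0.011,0,0,0,43],[-0.088,0.011,0,0,0,43],[-0.088,0.011,0,0,0,43]]]'

```text
time_s: 28.57
position: [0.5795, 0.2898, 0.1598]
tcp_rot: [[0.786, 0.618, 0.001], [0.618, -0.786, -0.0], [0.001, 0.001, -1.0]]
force: [-0.3, 0.1, -0.2]
opening: 0.398
grasp_force: 29.9
```

>>> play_rows --motion '[[[-0.0493,0.063,0,0,0,42.2],[-0.0493,0.063,0,0,0,42.2],[-0.0493,0.063,0,0,0,42.2],[-0.0493,0.063,0,0,0,42.2],[-0.0493,0.063,0.04,0,0,42.2],[-0.0493,0.063,0.04,0,0,42.2],[-0.0493,0.063,0.04,0,0,42.2],[-0.0493,0.063,0.04,0,0,42.2]]]'

```text
time_s: 29.23
position: [0.58, 0.2101, 0.1198]
tcp_rot: [[0.998, -0.068, 0.001], [-0.068, -0.998, 0.0], [0.001, -0.0, -1.0]]
force: [1.1, -0.3, 0.0]
opening: 0.404
grasp_force: 29.9
```

Run:
```python
from h import *
s=bot.read_state();print(s['position'],s['opening'],s['force'],np.array(s['tcp_rot']).round(3).tolist())
d=imaging.capture('wrist');o=outline('wrist',d,'sanding_block',[.58,.21,.1])
m=o[1];v,u=np.nonzero(m);print(o[0],o[2],u.min(),u.max(),v.min(),v.max())
R=np.array(s['tcp_rot'])
for px in([u.min(),v.min()],[u.max(),v.min()]): print((R.T@(ray(d,px,s['position'][2])-s['position'])).round(4))
plan((.58,.21,.0325,-4.2))
```

```text
[0.57998342 0.21005098 0.11981549] 0.40415901215946565 [ 1.05787453 -0.26336534  0.03832914] [[0.998, -0.068, 0.001], [-0.068, -0.998, 0.0], [0.001, -0.0, -1.0]]
8.902321584104891 0.86 226 294 185 297
[ 0.0362 -0.017   0.0001]
[0.0362 0.0153 0.    ]
(0.58, 0.21, 0.0325, -4.2) -> [-0.0012, 0.0004, 0.0887] [-0.04, -0.24, 0.23] rows>=2.1
```

>>> play_rows --motion '[[[-0.002,0,0.04,0,-0.2,0],[-0.002,0,0.075,0,-0.2,0],[-0.002,0,0.088,0,-0.2,0],[-0.002,0,0.088,0,-0.2,0],[-0.002,0,0.088,0,-0.2,0],[-0.002,0,0.088,0,-0.2,0]]]'

```text
time_s: 29.83
position: [0.5793, 0.2104, 0.0336]
tcp_rot: [[0.997, -0.072, 0.001], [-0.072, -0.997, 0.001], [0.001, -0.001, -1.0]]
force: [-0.2, 0.5, -0.1]
opening: 0.398
grasp_force: 29.9
```

>>> play_rows --motion '[[[0,0,0,0,0,0],[0,0,0,0,0,0],[0,0,0,0,0,0],[0,0,0,0,0,0],[0,0,0,0,0,0]]]' --fingers 0.047

```text
time_s: 30.25
position: [0.5782, 0.2101, 0.0325]
tcp_rot: [[0.997, -0.073, -0.001], [-0.073, -0.997, 0.0], [-0.001, -0.0, -1.0]]
force: [-0.1, -0.8, -0.0]
opening: 0.534
grasp_force: 0.0
```

>>> play_rows --motion '[[[0,0,-0.03,0,0,0],[0,0,-0.07,0,0,0],[0,0,-0.13,0,0,0],[0,0,-0.13,0,0,0],[0,0,-0.13,0,0,0],[0,0,-0.13,0,0,0]]]'

```text
time_s: 30.75
position: [0.5789, 0.2102, 0.1637]
tcp_rot: [[0.997, -0.073, 0.001], [-0.073, -0.997, 0.001], [0.001, -0.001, -1.0]]
force: [0.3, 0.1, 0.2]
opening: 0.543
grasp_force: 0.0
```

```bash
python3 chk.py sanding_block .58 .21 .006 86
python3 - <<'E'
from h import *
plan((.47,.30,.2,35),(.42,.37,.14,70))
E
```

```text
sanding_block wrist dist 0.8 conf 0.95 [0.5793 0.2105] 84.9 0.172 tray -0.0008 0.0592
sanding_block top none
sanding_block side dist 0.5 conf 0.97 [0.579  0.2104] 94.8 0.306 tray -0.0011 0.0591
(0.47, 0.3, 0.2, 35) -> [-0.1138, -0.0821, -0.0391] [-0.07, 0.3, -39.18] rows>=5.5
(0.42, 0.37, 0.14, 70) -> [-0.0008, -0.086, 0.06] [0.0, 0.0, -35.0] rows>=4.9
```

Sanding block is placed (about 1 mm off). Now the striped bar.

>>> play_rows --motion '[[[-0.1138,-0.082,-0.039,0,0.3,-39],[-0.1138,-0.082,-0.039,0,0.3,-39],[-0.1138,-0.082,-0.039,0,0.3,-39],[-0.1138,-0.082,-0.039,0,0.3,-39],[-0.1138,-0.082,-0.039,0,0.3,-39],[-0.1138,-0.082,-0.039,0,0.3,-39],[-0.1138,-0.082,-0.039,0,0.3,-39]]]' --fingers 0.055

```text
time_s: 31.63
position: [0.47, 0.3005, 0.2008]
tcp_rot: [[0.82, 0.573, 0.002], [0.573, -0.82, 0.001], [0.002, 0.0, -1.0]]
force: [0.3, 0.3, -0.1]
opening: 0.633
grasp_force: 0.0
```

>>> play_rows --motion '[[[0,-0.086,0.06,0,0,-35],[0,-0.086,0.06,0,0,-35],[0,-0.086,0.06,0,0,-35],[0,-0.086,0.06,0,0,-35],[0,-0.086,0.06,0,0,-35],[0,-0.086,0.06,0,0,-35],[0,-0.086,0.06,0,0,-35]]]'

```text
time_s: 32.22
position: [0.422, 0.3706, 0.1406]
tcp_rot: [[0.349, 0.937, 0.002], [0.937, -0.349, 0.001], [0.002, 0.002, -1.0]]
force: [0.2, -0.1, -0.3]
opening: 0.631
grasp_force: 0.0
```

```bash
python3 chk.py striped_bar .42 .371 0 -20; python3 chk.py sanding_block .579 .2105 .006 86; python3 chk.py cream_block .5755 .094 .006 86;python3 -c "
from h import *
s=bot.read_state();print(s['position'],s['opening'],np.array(s['tcp_rot']).round(3).tolist())"
```

```text
striped_bar wrist dist 2.0 conf 0.72 [0.4201 0.3715] -22.8 0.167 tray -0.1713 0.2081
striped_bar top dist 2.7 conf 0.73 [0.4176 0.367 ] -23.2 0.289 tray -0.1735 0.2035
striped_bar side dist 2.6 conf 0.91 [0.4195 0.3739] -20.2 0.173 tray -0.1721 0.2105
sanding_block wrist none
sanding_block top dist 1.0 conf 0.80 [0.5804 0.212 ] 91.5 0.295 tray 0.0002 0.0607
sanding_block side dist 0.7 conf 0.61 [0.5799 0.2099] 95.9 0.272 tray -0.0001 0.0587
cream_block wrist dist 132.3 conf 0.32 [0.5755 0.094 ] 66.0 1.0 tray 0.0039 -0.0573
cream_block top dist 0.6 conf 0.57 [0.5731 0.0949] 89.7 0.238 tray 0.0015 -0.0566
cream_block side dist 1.4 conf 0.69 [0.576  0.0983] 95.1 0.168 tray 0.004 -0.053
[0.42188499 0.37082976 0.14131433] 0.6337497253247718 [[0.345, 0.939, 0.003], [0.939, -0.345, 0.002], [0.003, 0.002, -1.0]]
```

Run:
```python
from h import *
plan((.42,.3715,.0225,68),(.42,.3715,.16,68),(.50,.25,.18,32),(.5758,.152,.14,-4.2))
```

```text
(0.42, 0.3715, 0.0225, 68) -> [-0.0003, -0.0023, 0.1188] [0.13, -0.15, 1.82] rows>=2.8
(0.42, 0.3715, 0.16, 68) -> [0.0, 0.0, -0.1375] [0.0, 0.0, 0.0] rows>=3.3
(0.5, 0.25, 0.18, 32) -> [-0.0827, 0.1197, -0.02] [0.0, 0.0, 36.0] rows>=5.0
(0.5758, 0.152, 0.14, -4.2) -> [0.0123, 0.1233, 0.04] [0.0, 0.0, 36.2] rows>=5.1
```

>>> play_rows --motion '[[[0,-0.0023,0.04,0,0,1.8],[0,-0.0023,0.08,0,0,1.8],[0,-0.0023,0.117,0,0,1.8],[0,-0.0023,0.118,0,0,1.8],[0,-0.0023,0.118,0,0,1.8]]]'

```text
time_s: 33.53
position: [0.4196, 0.3714, 0.0214]
tcp_rot: [[0.374, 0.927, 0.0], [0.927, -0.374, -0.0], [-0.0, 0.0, -1.0]]
force: [-0.5, -0.5, -0.0]
opening: 0.628
grasp_force: 0.0
```

>>> play_rows --motion '[[[0,0,0,0,0,0],[0,0,0,0,0,0],[0,0,0,0,0,0],[0,0,0,0,0,0],[0,0,0,0,0,0],[0,0,0,0,0,0]]]' --fingers 0.0

```text
time_s: 34.03
position: [0.4203, 0.3719, 0.0241]
tcp_rot: [[0.374, 0.927, 0.004], [0.927, -0.374, 0.002], [0.004, 0.003, -1.0]]
force: [-0.3, 0.2, 3.1]
opening: 0.286
grasp_force: 29.9
```

>>> play_rows --motion '[[[0,0,-0.02,0,0,0],[0,0,-0.06,0,0,0],[0,0,-0.1375,0,0,0],[0,0,-0.1375,0,0,0],[0,0,-0.1375,0,0,0]]]'

```text
time_s: 34.45
position: [0.4236, 0.3741, 0.1681]
tcp_rot: [[0.374, 0.927, 0.016], [0.927, -0.374, 0.009], [0.014, 0.011, -1.0]]
force: [0.4, 0.5, -0.5]
opening: 0.29
grasp_force: 29.9
```

>>> play_rows --motion '[[[-0.0827,0.12,-0.02,0,0,36],[-0.0827,0.12,-0.02,0,0,36],[-0.0827,0.12,-0.02,0,0,36],[-0.0827,0.12,-0.02,0,0,36],[-0.0827,0.12,-0.02,0,0,36],[-0.0827,0.12,-0.02,0,0,36],[-0.0827,0.12,-0.02,0,0,36],[-0.0827,0.12,-0.02,0,0,36]]]'

```text
time_s: 35.12
position: [0.499, 0.2503, 0.1804]
tcp_rot: [[0.846, 0.533, 0.002], [0.533, -0.846, 0.001], [0.002, -0.0, -1.0]]
force: [-0.1, -1.0, -1.5]
opening: 0.288
grasp_force: 29.9
```

>>> play_rows --motion '[[[0.0123,0.1233,0,0,0,36.2],[0.0123,0.1233,0,0,0,36.2],[0.0123,0.1233,0,0,0,36.2],[0.0123,0.1233,0,0,0,36.2],[0.0123,0.1233,0.04,0,0,36.2],[0.0123,0.1233,0.04,0,0,36.2],[0.0123,0.1233,0.04,0,0,36.2],[0.0123,0.1233,0.04,0,0,36.2]]]'

```text
time_s: 35.78
position: [0.5752, 0.153, 0.1412]
tcp_rot: [[0.998, -0.068, 0.002], [-0.068, -0.998, 0.002], [0.002, -0.002, -1.0]]
force: [0.0, 0.3, -1.0]
opening: 0.285
grasp_force: 29.9
```

```bash
python3 chk.py sanding_block .579 .2105 .006 86
python3 - <<'E'
from h import *
s=bot.read_state();print(s['position'],s['opening'])
d=imaging.capture('wrist');o=outline('wrist',d,'striped_bar',[.576,.152,.13])
v,u=np.nonzero(o[1]);print(o[0],o[2],u.min(),u.max(),v.min(),v.max())
R=np.array(s['tcp_rot']);print((R.T@(ray(d,[u.mean(),v.min()],s['position'][2]-.006)-s['position'])).round(4))
x,e=fit([(d,o[1])],'striped_bar',[.576,.152,.1],np.radians([66,86,106]),fz=s['position'][2]-.0225);print(x,e)
plan((.5758,.152,.0315,-4.2))
E
```

```text
sanding_block wrist dist 1.7 conf 0.86 [0.5795 0.2101] 79.7 0.176 tray -0.0006 0.0588
sanding_block top none
sanding_block side dist 0.9 conf 0.86 [0.5811 0.2113] 98.4 0.291 tray 0.0009 0.0602
[0.57634368 0.15243045 0.14230549] 0.2896548726974943
13.489317477717135 0.63 238 284 184 300
[ 0.0351 -0.0002  0.0062]
[0.57527785 0.15311272 1.47725058] 0.38496892269250504
(0.5758, 0.152, 0.0315, -4.2) -> [-0.0008, 0.0004, 0.1103] [-0.12, -0.25, 0.06] rows>=2.6
```

>>> play_rows --motion '[[[-0.002,0,0.04,0,-0.2,0],[-0.002,0,0.08,0,-0.2,0],[-0.002,0,0.105,0,-0.2,0],[-0.002,0,0.11,0,-0.2,0],[-0.002,0,0.11,0,-0.2,0],[-0.002,0,0.11,0,-0.2,0]]]'

```text
time_s: 36.68
position: [0.5745, 0.1523, 0.0311]
tcp_rot: [[0.997, -0.073, -0.0], [-0.073, -0.997, 0.002], [-0.0, -0.002, -1.0]]
force: [0.7, 0.2, 0.1]
opening: 0.291
grasp_force: 30.0
```

>>> play_rows --motion '[[[0,0,0,0,0,0],[0,0,0,0,0,0],[0,0,0,0,0,0],[0,0,0,0,0,0],[0,0,0,0,0,0]]]' --fingers 0.035

```text
time_s: 37.1
position: [0.5744, 0.1523, 0.0313]
tcp_rot: [[0.997, -0.073, 0.0], [-0.073, -0.997, 0.002], [-0.0, -0.002, -1.0]]
force: [-1.0, 0.8, -1.1]
opening: 0.396
grasp_force: 0.0
```

>>> play_rows --motion '[[[0,0,-0.03,0,0,0],[0,0,-0.07,0,0,0],[0,0,-0.12,0,0,0],[-0.06,0,-0.2,0,0,0],[-0.06,0,-0.2,0,0,0],[-0.06,0,-0.2,0,0,0],[-0.06,0,-0.2,0,0,0],[-0.06,0,-0.2,0,0,0]]]'

```text
time_s: 37.77
position: [0.5147, 0.1565, 0.2324]
tcp_rot: [[0.997, -0.072, 0.003], [-0.072, -0.997, 0.002], [0.003, -0.002, -1.0]]
force: [0.1, -0.5, -0.6]
opening: 0.405
grasp_force: 0.0
```

```bash
python3 chk.py striped_bar .576 .1515 .006 86;python3 chk.py sanding_block .58 .21 .006 86; python3 chk.py cream_block .5755 .094 .006 86
python3 - <<'E'
from h import *
for c in('side','wrist','top'):
    imaging.capture(c)
    for n in('case_lid_edge','long_spindle','short_spindle','loupe'):
        for r in finder.recognise(c,n)[:2]: print(c,n,np.round(r['at'],3),round(r['confidence'],2))
E
```

```text
striped_bar wrist dist 1.5 conf 0.84 [0.5735 0.1528] 85.3 0.177 tray -0.0024 0.0013
striped_bar top none
striped_bar side dist 1.0 conf 0.65 [0.5748 0.1507] 95.3 0.274 tray -0.0009 -0.0008
sanding_block wrist dist 1.4 conf 0.61 [0.5787 0.2101] 82.6 0.182 tray -0.0014 0.0587
sanding_block top none
sanding_block side dist 0.7 conf 0.96 [0.5793 0.2132] 94.9 0.244 tray -0.001 0.0619
cream_block wrist dist 1.0 conf 0.86 [0.5754 0.096 ] 84.2 0.153 tray 0.0036 -0.0553
cream_block top none
cream_block side dist 1.4 conf 0.48 [0.5761 0.0982] 94.6 0.201 tray 0.0042 -0.0531
side case_lid_edge [ 0.59  -0.064  0.042] 0.92
side short_spindle [0.436 0.027 0.012] 0.71
wrist case_lid_edge [ 0.595 -0.049  0.038] 0.92
wrist short_spindle [0.444 0.026 0.018] 0.85
top case_lid_edge [ 0.589 -0.073  0.037] 0.92
top long_spindle [ 0.412 -0.229  0.02 ] 0.53
top short_spindle [ 0.409 -0.229  0.02 ] 0.54
```

```bash
python3 -c "
from rig import bot
print(bot.hand_in())"
```

```text
the job is handed in; nothing more can be done
None
```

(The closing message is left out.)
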